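Set out toy-car kits from a nested tray stack

TASK

Set out a kit for every wooden toy-car body on the felt mat: take trays off the top of the nested stack one at a time, never pulling up or shifting the tray beneath, stand each squarely down in a bay of its own on the plywood board, and put one car body in each tray, lying flat on the tray's floor with the cabin up. Take only as many trays as there are cars; leave the rest of the stack as it stands, and do not disturb the glue bottle or sanding block.

Things in the scene. Friction and masses are not known exactly. Their poses are not given: they have to be found in the camera images.
- tray5_c (a point): Top tray of a nested stack of five. Pressed steel, open on top, 136 (its x) x 66 x 48 mm tall, 0.13 kg. Lower 30 mm tapers in to a foot 117 x 47 mm; upper 18 mm is an upright collar, wall 3 mm, inside 130 x 60 mm. Inner floor 112 x 42 mm, 2.5 mm above the underside. The point is its centre, 24 mm above the underside; the collar spans 6 to 24 mm above the point.
- tray4_c (a point): Second tray from the top, like tray5 (point and axes alike). Nested trays sit 18 mm above one another, each collar resting on the rim below with about 1 mm play, so 18 mm of every collar's outside shows; a grip reaching below the top collar also takes the tray beneath.
- tray3_c (a point): Third tray from the top, like tray5 (point and axes alike).
- tray2_c (a point): Fourth tray from the top, like tray5; needed only when there are four car bodies.
- tray1_c (a point): Bottom tray of the stack, like tray5; stays where it is, on a 6 mm plywood base.
- car1_c (a point): Solid wooden toy-car body, 92 mm long (its x), 36 mm wide (y), 38 mm tall, 0.08 kg: chassis 21 mm high, on it a 46 mm long cabin of the same width, its middle 6 mm towards -x. The point is its centre, 19 mm above the underside. Lies cabin up (z up) on a thin grey felt mat at bench height. May be absent: three or four of the four are there.
- car2_c (a point): Car body like car1, on the same mat; may be absent.
- car3_c (a point): Car body like car1, on the same mat; may be absent.
- car4_c (a point): Car body like car1, on the same mat; may be absent.
- bay0 (a point): One of the four bays of the plywood setting-out board: centre of the bay floor, 12 mm above the bench; its x runs along the bay's length (148 mm), across it 70 mm in y, between low battens 8 mm high. Bays are 156 mm apart lengthwise and 125 mm crosswise.
- bay1 (a point): One of the four bays of the plywood setting-out board: centre of the bay floor, 12 mm above the bench; its x runs along the bay's length (148 mm), across it 70 mm in y, between low battens 8 mm high. 
- bay2 (a point): One of the four bays of the plywood setting-out board: centre of the bay floor, 12 mm above the bench; its x runs along the bay's length (148 mm), across it 70 mm in y, between low battens 8 mm high. 
- bay3 (a point): One of the four bays of the plywood setting-out board: centre of the bay floor, 12 mm above the bench; its x runs along the bay's length (148 mm), across it 70 mm in y, between low battens 8 mm high. 
- glue_c (a point): bystander: white glue bottle, 56 mm diameter, 125 mm tall, standing on the same thin plywood base (6 mm) as the stack, beyond it; point half-way up
- sander_c (a point): bystander: cork sanding block 50 x 100 x 30 mm on the far part of the felt mat; point at its centre
Things that resemble listed ones, but are neither listed nor needed, are in the scene too. Leave any green or pink look-alike of the part that bears car2_c alone. What is shaped like the part that bears tray5_c but yellow is not meant.

How it is judged:
At the end, for the whole second after the job is handed in: Each car lies cabin up on the floor of its own tray (centres within 25 mm, 0.3 rad); each tray taken stands level on a bay floor (within 20 mm, 0.25 rad) and holds a car; trays not needed remain in the stack, empty, within 20 mm of their start (distance of tray1_c from where it was at the start of the episode below 0.02 m and angle between each of tray5_c, tray4_c, tray3_c's own z axis and vertical below 0.1 rad and ((horizontal distance between tray5_c and bay0 below 0.02 m and z of tray5_c in the frame of bay0 between 0.018 and 0.031 m and angle between the x axis of tray5_c and the x axis of bay0, either way round below 0.25 rad) or (horizontal distance between tray5_c and bay1 below 0.02 m and z of tray5_c in the frame of bay1 between 0.018 and 0.031 m and angle between the x axis of tray5_c and the x axis of bay1, either way round below 0.25 rad) or (horizontal distance between tray5_c and bay2 below 0.02 m and z of tray5_c in the frame of bay2 between 0.018 and 0.031 m and angle between the x axis of tray5_c and the x axis of bay2, either way round below 0.25 rad) or (horizontal distance between tray5_c and bay3 below 0.02 m and z of tray5_c in the frame of bay3 between 0.018 and 0.031 m and angle between the x axis of tray5_c and the x axis of bay3, either way round below 0.25 rad)) and ((horizontal distance between car1_c and tray5_c below 0.025 m and z of car1_c in the frame of tray5_c between -0.011 and 0.008 m and angle between the x axis of car1_c and the x axis of tray5_c, either way round below 0.3 rad and angle between car1_c's own z axis and vertical below 0.2 rad) or (horizontal distance between car2_c and tray5_c below 0.025 m and z of car2_c in the frame of tray5_c between -0.011 and 0.008 m and angle between the x axis of car2_c and the x axis of tray5_c, either way round below 0.3 rad and angle between car2_c's own z axis and vertical below 0.2 rad) or (horizontal distance between car3_c and tray5_c below 0.025 m and z of car3_c in the frame of tray5_c between -0.011 and 0.008 m and angle between the x axis of car3_c and the x axis of tray5_c, either way round below 0.3 rad and angle between car3_c's own z axis and vertical below 0.2 rad) or (horizontal distance between car4_c and tray5_c below 0.025 m and z of car4_c in the frame of tray5_c between -0.011 and 0.008 m and angle between the x axis of car4_c and the x axis of tray5_c, either way round below 0.3 rad and angle between car4_c's own z axis and vertical below 0.2 rad)) and ((horizontal distance between tray4_c and bay0 below 0.02 m and z of tray4_c in the frame of bay0 between 0.018 and 0.031 m and angle between the x axis of tray4_c and the x axis of bay0, either way round below 0.25 rad) or (horizontal distance between tray4_c and bay1 below 0.02 m and z of tray4_c in the frame of bay1 between 0.018 and 0.031 m and angle between the x axis of tray4_c and the x axis of bay1, either way round below 0.25 rad) or (horizontal distance between tray4_c and bay2 below 0.02 m and z of tray4_c in the frame of bay2 between 0.018 and 0.031 m and angle between the x axis of tray4_c and the x axis of bay2, either way round below 0.25 rad) or (horizontal distance between tray4_c and bay3 below 0.02 m and z of tray4_c in the frame of bay3 between 0.018 and 0.031 m and angle between the x axis of tray4_c and the x axis of bay3, either way round below 0.25 rad)) and ((horizontal distance between car1_c and tray4_c below 0.025 m and z of car1_c in the frame of tray4_c between -0.011 and 0.008 m and angle between the x axis of car1_c and the x axis of tray4_c, either way round below 0.3 rad and angle between car1_c's own z axis and vertical below 0.2 rad) or (horizontal distance between car2_c and tray4_c below 0.025 m and z of car2_c in the frame of tray4_c between -0.011 and 0.008 m and angle between the x axis of car2_c and the x axis of tray4_c, either way round below 0.3 rad and angle between car2_c's own z axis and vertical below 0.2 rad) or (horizontal distance between car3_c and tray4_c below 0.025 m and z of car3_c in the frame of tray4_c between -0.011 and 0.008 m and angle between the x axis of car3_c and the x axis of tray4_c, either way round below 0.3 rad and angle between car3_c's own z axis and vertical below 0.2 rad) or (horizontal distance between car4_c and tray4_c below 0.025 m and z of car4_c in the frame of tray4_c between -0.011 and 0.008 m and angle between the x axis of car4_c and the x axis of tray4_c, either way round below 0.3 rad and angle between car4_c's own z axis and vertical below 0.2 rad)) and ((horizontal distance between tray3_c and bay0 below 0.02 m and z of tray3_c in the frame of bay0 between 0.018 and 0.031 m and angle between the x axis of tray3_c and the x axis of bay0, either way round below 0.25 rad) or (horizontal distance between tray3_c and bay1 below 0.02 m and z of tray3_c in the frame of bay1 between 0.018 and 0.031 m and angle between the x axis of tray3_c and the x axis of bay1, either way round below 0.25 rad) or (horizontal distance between tray3_c and bay2 below 0.02 m and z of tray3_c in the frame of bay2 between 0.018 and 0.031 m and angle between the x axis of tray3_c and the x axis of bay2, either way round below 0.25 rad) or (horizontal distance between tray3_c and bay3 below 0.02 m and z of tray3_c in the frame of bay3 between 0.018 and 0.031 m and angle between the x axis of tray3_c and the x axis of bay3, either way round below 0.25 rad)) and ((horizontal distance between car1_c and tray3_c below 0.025 m and z of car1_c in the frame of tray3_c between -0.011 and 0.008 m and angle between the x axis of car1_c and the x axis of tray3_c, either way round below 0.3 rad and angle between car1_c's own z axis and vertical below 0.2 rad) or (horizontal distance between car2_c and tray3_c below 0.025 m and z of car2_c in the frame of tray3_c between -0.011 and 0.008 m and angle between the x axis of car2_c and the x axis of tray3_c, either way round below 0.3 rad and angle between car2_c's own z axis and vertical below 0.2 rad) or (horizontal distance between car3_c and tray3_c below 0.025 m and z of car3_c in the frame of tray3_c between -0.011 and 0.008 m and angle between the x axis of car3_c and the x axis of tray3_c, either way round below 0.3 rad and angle between car3_c's own z axis and vertical below 0.2 rad) or (horizontal distance between car4_c and tray3_c below 0.025 m and z of car4_c in the frame of tray3_c between -0.011 and 0.008 m and angle between the x axis of car4_c and the x axis of tray3_c, either way round below 0.3 rad and angle between car4_c's own z axis and vertical below 0.2 rad)) and ((distance of tray2_c from where it was at the start of the episode below 0.02 m and not (horizontal distance between car1_c and tray2_c below 0.025 m and z of car1_c in the frame of tray2_c between -0.011 and 0.008 m and angle between the x axis of car1_c and the x axis of tray2_c, either way round below 0.3 rad and angle between car1_c's own z axis and vertical below 0.2 rad) and not (horizontal distance between car2_c and tray2_c below 0.025 m and z of car2_c in the frame of tray2_c between -0.011 and 0.008 m and angle between the x axis of car2_c and the x axis of tray2_c, either way round below 0.3 rad and angle between car2_c's own z axis and vertical below 0.2 rad) and not (horizontal distance between car3_c and tray2_c below 0.025 m and z of car3_c in the frame of tray2_c between -0.011 and 0.008 m and angle between the x axis of car3_c and the x axis of tray2_c, either way round below 0.3 rad and angle between car3_c's own z axis and vertical below 0.2 rad) and not (horizontal distance between car4_c and tray2_c below 0.025 m and z of car4_c in the frame of tray2_c between -0.011 and 0.008 m and angle between the x axis of car4_c and the x axis of tray2_c, either way round below 0.3 rad and angle between car4_c's own z axis and vertical below 0.2 rad)) or (angle between tray2_c's own z axis and vertical below 0.1 rad and ((horizontal distance between tray2_c and bay0 below 0.02 m and z of tray2_c in the frame of bay0 between 0.018 and 0.031 m and angle between the x axis of tray2_c and the x axis of bay0, either way round below 0.25 rad) or (horizontal distance between tray2_c and bay1 below 0.02 m and z of tray2_c in the frame of bay1 between 0.018 and 0.031 m and angle between the x axis of tray2_c and the x axis of bay1, either way round below 0.25 rad) or (horizontal distance between tray2_c and bay2 below 0.02 m and z of tray2_c in the frame of bay2 between 0.018 and 0.031 m and angle between the x axis of tray2_c and the x axis of bay2, either way round below 0.25 rad) or (horizontal distance between tray2_c and bay3 below 0.02 m and z of tray2_c in the frame of bay3 between 0.018 and 0.031 m and angle between the x axis of tray2_c and the x axis of bay3, either way round below 0.25 rad)) and ((horizontal distance between car1_c and tray2_c below 0.025 m and z of car1_c in the frame of tray2_c between -0.011 and 0.008 m and angle between the x axis of car1_c and the x axis of tray2_c, either way round below 0.3 rad and angle between car1_c's own z axis and vertical below 0.2 rad) or (horizontal distance between car2_c and tray2_c below 0.025 m and z of car2_c in the frame of tray2_c between -0.011 and 0.008 m and angle between the x axis of car2_c and the x axis of tray2_c, either way round below 0.3 rad and angle between car2_c's own z axis and vertical below 0.2 rad) or (horizontal distance between car3_c and tray2_c below 0.025 m and z of car3_c in the frame of tray2_c between -0.011 and 0.008 m and angle between the x axis of car3_c and the x axis of tray2_c, either way round below 0.3 rad and angle between car3_c's own z axis and vertical below 0.2 rad) or (horizontal distance between car4_c and tray2_c below 0.025 m and z of car4_c in the frame of tray2_c between -0.011 and 0.008 m and angle between the x axis of car4_c and the x axis of tray2_c, either way round below 0.3 rad and angle between car4_c's own z axis and vertical below 0.2 rad)))) and ((horizontal distance between car1_c and tray5_c below 0.025 m and z of car1_c in the frame of tray5_c between -0.011 and 0.008 m and angle between the x axis of car1_c and the x axis of tray5_c, either way round below 0.3 rad and angle between car1_c's own z axis and vertical below 0.2 rad) or (horizontal distance between car1_c and tray4_c below 0.025 m and z of car1_c in the frame of tray4_c between -0.011 and 0.008 m and angle between the x axis of car1_c and the x axis of tray4_c, either way round below 0.3 rad and angle between car1_c's own z axis and vertical below 0.2 rad) or (horizontal distance between car1_c and tray3_c below 0.025 m and z of car1_c in the frame of tray3_c between -0.011 and 0.008 m and angle between the x axis of car1_c and the x axis of tray3_c, either way round below 0.3 rad and angle between car1_c's own z axis and vertical below 0.2 rad) or (horizontal distance between car1_c and tray2_c below 0.025 m and z of car1_c in the frame of tray2_c between -0.011 and 0.008 m and angle between the x axis of car1_c and the x axis of tray2_c, either way round below 0.3 rad and angle between car1_c's own z axis and vertical below 0.2 rad)) and ((horizontal distance between car2_c and tray5_c below 0.025 m and z of car2_c in the frame of tray5_c between -0.011 and 0.008 m and angle between the x axis of car2_c and the x axis of tray5_c, either way round below 0.3 rad and angle between car2_c's own z axis and vertical below 0.2 rad) or (horizontal distance between car2_c and tray4_c below 0.025 m and z of car2_c in the frame of tray4_c between -0.011 and 0.008 m and angle between the x axis of car2_c and the x axis of tray4_c, either way round below 0.3 rad and angle between car2_c's own z axis and vertical below 0.2 rad) or (horizontal distance between car2_c and tray3_c below 0.025 m and z of car2_c in the frame of tray3_c between -0.011 and 0.008 m and angle between the x axis of car2_c and the x axis of tray3_c, either way round below 0.3 rad and angle between car2_c's own z axis and vertical below 0.2 rad) or (horizontal distance between car2_c and tray2_c below 0.025 m and z of car2_c in the frame of tray2_c between -0.011 and 0.008 m and angle between the x axis of car2_c and the x axis of tray2_c, either way round below 0.3 rad and angle between car2_c's own z axis and vertical below 0.2 rad)) and ((horizontal distance between car3_c and tray5_c below 0.025 m and z of car3_c in the frame of tray5_c between -0.011 and 0.008 m and angle between the x axis of car3_c and the x axis of tray5_c, either way round below 0.3 rad and angle between car3_c's own z axis and vertical below 0.2 rad) or (horizontal distance between car3_c and tray4_c below 0.025 m and z of car3_c in the frame of tray4_c between -0.011 and 0.008 m and angle between the x axis of car3_c and the x axis of tray4_c, either way round below 0.3 rad and angle between car3_c's own z axis and vertical below 0.2 rad) or (horizontal distance between car3_c and tray3_c below 0.025 m and z of car3_c in the frame of tray3_c between -0.011 and 0.008 m and angle between the x axis of car3_c and the x axis of tray3_c, either way round below 0.3 rad and angle between car3_c's own z axis and vertical below 0.2 rad) or (horizontal distance between car3_c and tray2_c below 0.025 m and z of car3_c in the frame of tray2_c between -0.011 and 0.008 m and angle between the x axis of car3_c and the x axis of tray2_c, either way round below 0.3 rad and angle between car3_c's own z axis and vertical below 0.2 rad)) and ((horizontal distance between car4_c and tray5_c below 0.025 m and z of car4_c in the frame of tray5_c between -0.011 and 0.008 m and angle between the x axis of car4_c and the x axis of tray5_c, either way round below 0.3 rad and angle between car4_c's own z axis and vertical below 0.2 rad) or (horizontal distance between car4_c and tray4_c below 0.025 m and z of car4_c in the frame of tray4_c between -0.011 and 0.008 m and angle between the x axis of car4_c and the x axis of tray4_c, either way round below 0.3 rad and angle between car4_c's own z axis and vertical below 0.2 rad) or (horizontal distance between car4_c and tray3_c below 0.025 m and z of car4_c in the frame of tray3_c between -0.011 and 0.008 m and angle between the x axis of car4_c and the x axis of tray3_c, either way round below 0.3 rad and angle between car4_c's own z axis and vertical below 0.2 rad) or (horizontal distance between car4_c and tray2_c below 0.025 m and z of car4_c in the frame of tray2_c between -0.011 and 0.008 m and angle between the x axis of car4_c and the x axis of tray2_c, either way round below 0.3 rad and angle between car4_c's own z axis and vertical below 0.2 rad))); the robot touches nothing.
It fails at once if a tray is lifted or shifted (over 15 mm) while the tray above it still sits in it ((distance of tray1_c from where it was at the start of the episode above 0.015 m and distance between tray2_c and tray1_c below 0.032 m) or (distance of tray2_c from where it was at the start of the episode above 0.015 m and distance between tray3_c and tray2_c below 0.032 m) or (distance of tray3_c from where it was at the start of the episode above 0.015 m and distance between tray4_c and tray3_c below 0.032 m) or (distance of tray4_c from where it was at the start of the episode above 0.015 m and distance between tray5_c and tray4_c below 0.032 m)).
It fails at once if the glue bottle or sanding block is shoved away (over 50 mm) or knocked over (distance of any of glue_c, sander_c from where it was at the start of the episode above 0.05 m or angle between any of glue_c, sander_c's own z axis and vertical above 0.5 rad).
Of car1, car2, car3, car4 only 3 to 4 are there at a start; the rules pass over those that are not, and their reading is None.
At some moment in a run one of car1, car2, car3, car4 may be knocked a few centimetres aside while the robot is not near it.
Once in a run the grip may slacken for a moment while it holds something.
It also fails if it takes over 210 s, if anything falls off the work surface, if the arm or the gripper's body presses on something with over 40 N, if the wrist force passes 120 N, or if a joint passes its speed limit or range.

ROBOT

A 6-joint arm with a two-finger parallel gripper is mounted at the origin on the work surface. World frame = base frame: x ahead of the robot, y to its left, z up, the work surface at z = 0. Lengths are in m, angles in rad, forces in N, time in s.
With the tool pointing down it reaches from about 0.325 to 0.775 m from the base axis. Payload 5.5 kg.
Tool frame: the origin (TCP) lies between the finger pads; the fingertips stand 17 mm ahead of it and the grasp point (between the pads) lies 2 mm behind it (arm.tips_ahead is the distance from the TCP to the fingertips, in m); z points along the fingers, y is the direction in which the jaws open and shut (so a half turn about z gives the same grasp; the last joint's range is limited). The gripper opens to 88 mm and grips with 3 to 60 N. Pads are 20 mm wide; open, the fingers measure 115 mm over their backs; the gripper's body (75 mm by 178 mm) begins 61 mm behind the grasp point.
Start: joints at [-0.057, 0.091, 1.231, -0, 1.82, -0.057], TCP at [0.6, -0, 0.219] pointing down, gripper open.
Joint ranges: [-2.87, 2.87], [-0.86, 2.18], [0.17, 2.46], [-1.51, 4.65], [0.06, 2.69], [-2.65, 2.65]. Speed limits (rad/s): [2.57, 2.57, 3.01, 3.14, 3.14, 3.14].

INTERFACE

Orientations are given as a unit quaternion [w, x, y, z].
In Python, from plant import arm gives the robot as it stands.
- The arm moves only by the tool move_arm, never from a script. Its argument "motion" is one flat list of numbers, 7 for each row, row after row: the shift along the tool's x, y, z in mm, then the turn, a rotation vector about the tool's x, y, z in rad, then the closure in counts, from 0 (fully open) to 255 (shut). A call has 1 to 20 rows; each row shifts and turns the pose as measured when the row begins, along the tool's axes as they then stand; what a row does not reach is not made up. A row lasts 1/8 s, in which the tool goes at most 62.5 mm and 10.7 degrees, less where a joint would pass 70% of its speed; a pose out of reach is approached as far as the arm can. A call with a gripper value outside its range is refused whole. The fingers move at their own pace and stop on an object; the grip force is fixed at half the most. Time passes only in rows, so rows that do not move let the fingers close. It gives the time, the measured TCP pose, the force and the opening at its end, in the units of the state.
- arm.observe(): the state, without advancing time (a new reading comes with each control period).
- arm.grab_frame(name): name is "scene" or "side" or "wrist"; returns the picture (400x640x3 uint8, red, green, blue); there is no depth.
- arm.camera_info(name): a dict with "K" (3x3 intrinsics, pixels), "R" (3x3) and "t" (3): a world point X has camera coordinates R X + t; the wrist camera has in their place "T_tool_cam" (4x4, takes a point from camera to tool coordinates, whose origin is the TCP and whose axes are the flange's). Camera axes: x right, y down, z forward; pixel columns grow to the right and rows downward; lengths in m; the calibration is good to about 2 mm. A picture is of the moment at which its call begins: read the wrist's pose just before it. camera_info takes no time and is no camera call.
- arm.sign_off(): hands the job in, once; it reports no verdict.
Trained networks look in the newest picture that a camera, given by its name, has taken for a name from the list of things; names that differ only in an ending like _2 or _b are one class to them, and where a whole thing is asked for, a point or a joint stands for the part that bears it (a point fixed in the world has none). Each returns a list of dicts, best first, with "p" (0 to 1); they miss things now and then, are a little off and sometimes report something else, mostly with a low value. They report only what shows in the picture. A call takes as long as a camera call. They do not tell look-alikes from the thing itself.
- arm.look_for(camera, name): "xyz" ([x, y, z] in m, in world coordinates, good to about 4 mm: the middle of the surface that is visible of it).
- arm.cut_out(camera, name): "region" (400x640 bool, what is visible of it).
- arm.mark_of(camera, name): "xyz" ([x, y, z] in m, in world coordinates, good to about 4 mm: a listed point, or the origin of a listed thing).
The state is a dict: "time": time; "q": joint angles; "joint_velocities": joint speeds; "effort": joint torques, N m; "tcp_pos": TCP position; "tcp_rot": TCP orientation; "ft_force": force on the tool from outside, world axes, zero at the start; "moment": the same for the moment, N m; "width": finger opening in m.
Only numpy, scipy, OpenCV 4.12 (cv2) and the standard library are available. Lean on these libraries where they do the work, as an engineer would, in place of code of your own. Each camera call takes 0.05 s, during which the arm holds its last target.

## Working session

There is one attempt and no reset: what is moved stays moved. The work goes in short steps, Python scripts to look and compute and a tool call to move; the robot and the scene stay as the last step left them, time stands still between calls to the robot, and variables do not carry over. Pictures are saved under pics/ and viewed, and the job is handed in when it is done.

Besides the shell and the picture viewer there is one more tool, called after "Call:" in YAML: its name, and indented under it one key for each argument. move_arm: Moves the arm, as the interface text tells. Its arguments: {"type":"object","properties":{"motion":{"type":"array"}},"required":["motion"]}

```bash
ls; mkdir -p pics
cat > h.py <<'E'
from plant import arm
import numpy as np, cv2
def save(cam,name):
    im=arm.grab_frame(cam); cv2.imwrite('pics/'+name,im[:,:,::-1]); return im
E
python3 - <<'E'
from h import *
s=arm.observe(); print(s['time'],s['tcp_pos'],s['tcp_rot'],s['width'],s['ft_force'])
for c in ['scene','side']: save(c,c+'0.png')
for c in ['scene','side']:
    for n in ['tray5_c','car1_c','bay0','glue_c','sander_c']:
        print(c,n,[(np.round(d['xyz'],3).tolist(),round(d['p'],2)) for d in arm.mark_of(c,n)])
for c in ['scene','side','wrist']:
    i=arm.camera_info(c); print({k:np.round(v,3).tolist() if not isinstance(v,str) else v for k,v in i.items()})
print(arm.observe()['time'])
E
```

```text
pics
0.0 [ 5.99697374e-01 -2.93262928e-06  2.17843191e-01] [-7.06186549e-04  7.07118209e-01  7.07094716e-01 -6.33758258e-04] 0.08765517266077616 [ 0.90131644 -0.3465535  -0.05979655]
scene tray5_c [([0.486, -0.255, 0.102], 0.67), ([0.302, -0.392, 0.023], 0.48)]
scene car1_c [([0.459, 0.201, 0.02], 0.91), ([0.491, -0.256, 0.071], 0.49)]
scene bay0 [([0.627, -0.061, 0.009], 0.81), ([0.622, 0.07, 0.012], 0.75), ([0.465, -0.065, 0.014], 0.69), ([0.464, 0.067, 0.012], 0.61), ([0.584, 0.313, 0.022], 0.51)]
scene glue_c [([0.663, -0.277, 0.067], 0.58)]
scene sander_c [([0.687, 0.217, 0.017], 0.84)]
side tray5_c [([0.302, -0.392, 0.023], 0.86), ([0.487, -0.256, 0.103], 0.72)]
side car1_c [([0.456, 0.201, 0.018], 0.65), ([0.489, -0.257, 0.05], 0.4)]
side bay0 [([0.466, -0.058, 0.013], 0.82), ([0.622, 0.062, 0.009], 0.79), ([0.626, -0.057, 0.017], 0.74), ([0.462, 0.316, 0.015], 0.72), ([0.47, 0.069, 0.007], 0.71)]
side glue_c [([0.657, -0.28, 0.069], 0.75)]
side sander_c [([0.694, 0.216, 0.014], 0.69)]
{'K': [[511.245, 0.0, 313.438], [0.0, 511.245, 198.15], [0.0, 0.0, 1.0]], 'R': [[-0.788, 0.616, 0.005], [0.46, 0.594, -0.66], [-0.409, -0.518, -0.751]], 't': [0.394, -0.18, 1.735]}
{'K': [[498.824, 0.0, 315.964], [0.0, 498.824, 191.488], [0.0, 0.0, 1.0]], 'R': [[0.777, -0.629, 0.01], [-0.306, -0.392, -0.867], [0.55, 0.671, -0.497]], 't': [-0.403, 0.232, 1.14]}
{'K': [[359.898, 0.0, 318.013], [0.0, 359.898, 199.345], [0.0, 0.0, 1.0]], 'T_tool_cam': [[0.0, -0.962, -0.273, 0.073], [1.0, 0.0, 0.0, 0.001], [-0.0, -0.273, 0.962, -0.166], [0.0, 0.0, 0.0, 1.0]]}
0.6
```

View pics/scene0.png

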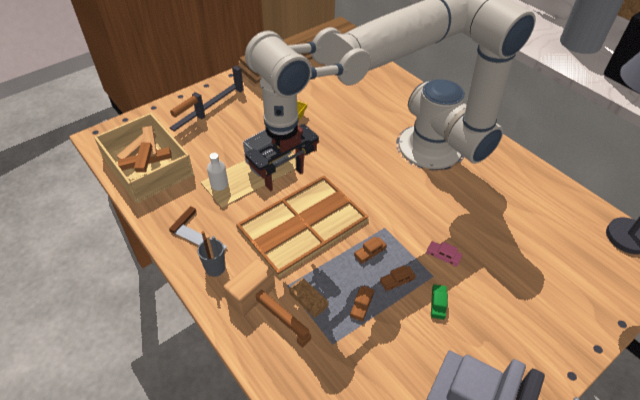

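View pics/side0.png

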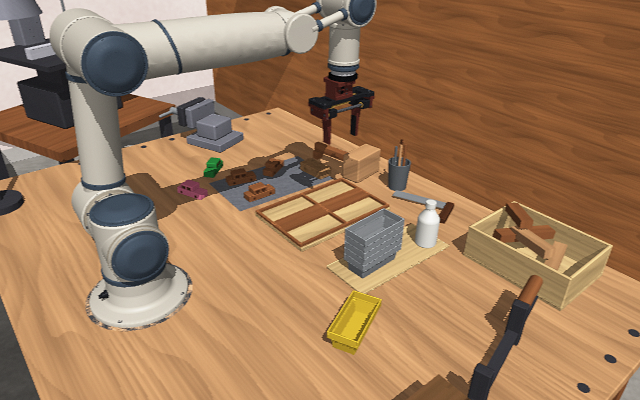

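Call:
move_arm:
  motion: [50,-10,-30,0,0,0,0,50,-10,-30,0,0,0,0,50,-10,-30,0,0,0,0,50,-10,-30,0,0,0,0,50,-10,-30,0,0,0,0,0,0,0,0,0,0,0]

```text
time: 1.35
tcp_pos: [0.5487, 0.2564, 0.3721]
tcp_rot: [-0.001, 0.708, 0.706, -0.0]
ft_force: [0.6, -0.7, -0.1]
width: 0.0881
```

```bash
cat >> h.py <<'E'
from scipy.spatial.transform import Rotation as Rn
def pose():
    s=arm.observe(); q=s['tcp_rot']; R=Rn.from_quat([q[1],q[2],q[3],q[0]]).as_matrix()
    return np.array(s['tcp_pos']),R,s
def camT(cam):
    i=arm.camera_info(cam); K=np.array(i['K'])
    if cam=='wrist':
        p,R,s=pose(); T=np.eye(4);T[:3,:3]=R;T[:3,3]=p; T=T@np.array(i['T_tool_cam'])
        return K,T[:3,:3],T[:3,3]
    Rc=np.array(i['R']);t=np.array(i['t']); return K,Rc.T,-Rc.T@t
def p2w(C,uv,z):
    K,R,o=C; uv=np.atleast_2d(uv).astype(float); d=np.c_[uv,np.ones(len(uv))]@np.linalg.inv(K).T@R.T
    return o+d*((z-o[2])/d[:,2])[:,None]
def w2p(C,X):
    K,R,o=C; c=(np.atleast_2d(X)-o)@R; c=c@K.T; return c[:,:2]/c[:,2:]
def marks(cam,n): return [(np.round(d['xyz'],3).tolist(),round(d['p'],2)) for d in arm.mark_of(cam,n)]
E
python3 - <<'E'
from h import *
C=camT('wrist')
print(pose()[0],pose()[2]['time'])
im=save('wrist','w1.png'); save('scene','scene1.png')
for n in ['car1_c','tray5_c','bay0','sander_c']: print(n,marks('wrist',n))
np.savez('w1.npz',K=C[0],R=C[1],o=C[2],im=im)
E
```

```text
[0.54870038 0.25640119 0.3720654 ] 1.35
car1_c [([0.455, 0.203, 0.022], 0.77), ([0.686, 0.218, 0.014], 0.44)]
tray5_c []
bay0 [([0.629, 0.072, 0.012], 0.84), ([0.471, 0.066, 0.013], 0.64)]
sander_c [([0.685, 0.22, 0.012], 0.77)]
```

View pics/w1.png

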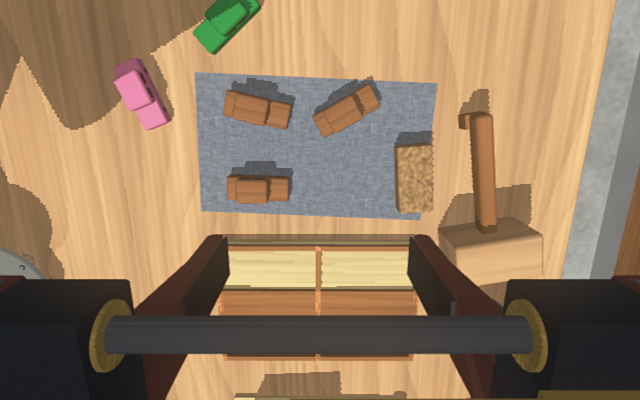

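The wrist view shows three brown cars on the mat at about (258,109), (347,109) and (258,188). The green (226,22) and pink (141,94) look-alikes are off the mat, and the sanding block is at (415,178). So three trays are needed. For trays, the grey stack at side (373,240) is the one; the yellow one at (355,318) is excluded.

Run:
```python
from h import *
d=np.load('w1.npz'); C=(d['K'],d['R'],d['o']); im=d['im']
hsv=cv2.cvtColor(im,cv2.COLOR_RGB2HSV)
for r in [(240,105),(185,245),(270,190),(345,110),(300,150)]: print(r,hsv[r[1],r[0]])
m=((hsv[:,:,1]>110)&(hsv[:,:,2]>60)).astype(np.uint8); 
poly=np.zeros_like(m); cv2.fillPoly(poly,[np.array([[196,74],[436,86],[390,140],[390,212],[202,208]])],1)
m=cv2.morphologyEx(m&poly,cv2.MORPH_OPEN,np.ones((3,3),np.uint8))
n,l,st,ce=cv2.connectedComponentsWithStats(m)
for i in range(1,n):
    if st[i,4]<200: continue
    ys,xs=np.where(l==i); 
    W=p2w(C,np.c_[xs,ys],0.02)[:,:2]
    r=cv2.minAreaRect((W*1000).astype(np.float32)); print(st[i],ce[i].round(1),np.round(r[0],0),np.round(r[1],0),round(r[2],1),W.mean(0).round(3))
for n in ['car1_c','car2_c','car3_c','car4_c']:
    print(n,[(p2w(C,np.argwhere(x['region'])[:,::-1],.02).mean(0).round(3),round(x['p'],2),x['region'].sum()) for x in arm.cut_out('wrist',n)])
c=im[60:230,190:450]; cv2.imwrite('pics/w1c.png',cv2.resize(c[:,:,::-1],None,fx=3,fy=3,interpolation=cv2.INTER_CUBIC))
```

```text
(240, 105) [ 13 142 176]
(185, 245) [ 18 107 235]
(270, 190) [ 13 129 109]
(345, 110) [ 13 141 172]
(300, 150) [107  25 143]
[ 313   85   66   52 1681] [346.1 110.8] [589. 311.] [90. 37.] 29.2 [0.589 0.312]
[ 224   91   67   38 1708] [256.5 109.5] [464. 313.] [37. 91.] 77.0 [0.464 0.314]
[ 227  175   62   29 1457] [257.5 189.4] [459. 199.] [41. 90.] 87.7 [0.459 0.199]
car1_c [(array([0.46 , 0.201, 0.02 ]), 0.79, np.int64(1684))]
car2_c [(array([0.427, 0.425, 0.02 ]), 0.98, np.int64(2147)), (array([0.305, 0.336, 0.02 ]), 0.89, np.int64(2206)), (array([0.464, 0.314, 0.02 ]), 0.55, np.int64(1776))]
car3_c []
car4_c [(array([0.59 , 0.312, 0.02 ]), 0.8, np.int64(1816))]
```

View pics/w1c.png

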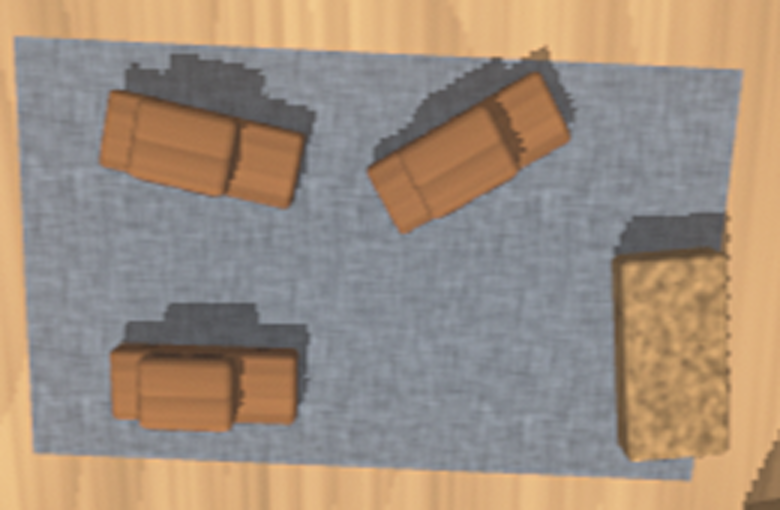

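Call:
move_arm:
  motion: [-55,-5,0,0,0,0,0,-55,-5,0,0,0,0,0,-55,-5,0,0,0,0,0,-55,-5,0,0,0,0,0,-55,-5,0,0,0,0,0,-55,-5,0,0,0,0,0,-55,-5,0,0,0,0,0,-55,-5,0,0,0,0,0,-55,0,0,0,0,0,0,0,0,0,0,0,0.1745,0,0,0,0,0,0,0.1745,0,0,0,0,0,0,0.1745,0,0,0,0,0,0,0.1745,0,0,0,0,0,0,0.1745,0,0,0,0,0,0,0.1745,0,0,0,0,0,0,0.1745,0,0,0,0,0,0,0.1745,0,0,0,0,0,0,0.1745,0,0,0,0,0,0,0,0]

```text
time: 4.22
tcp_pos: [0.4984, -0.2648, 0.3651]
tcp_rot: [0.001, 0.999, -0.035, -0.006]
ft_force: [0.3, -0.0, 0.5]
width: 0.0874
```

Run:
```python
from h import *
C=camT('wrist')
print(pose()[0],pose()[1].round(3),pose()[2]['time'],pose()[2]['q'].round(2))
im=save('wrist','w2.png'); 
for n in ['tray5_c','bay0','glue_c']: print(n,marks('wrist',n))
np.savez('w2.npz',K=C[0],R=C[1],o=C[2],im=im)
```

```text
[ 0.4984007 -0.264755   0.365098 ] [[ 0.998 -0.07  -0.011]
 [-0.07  -0.998 -0.001]
 [-0.011  0.002 -1.   ]] 4.225 [-0.54  0.09  0.97 -0.01  2.09  1.09]
tray5_c [([0.301, -0.396, 0.025], 0.9), ([0.49, -0.259, 0.103], 0.72)]
bay0 [([0.471, 0.068, 0.014], 0.69), ([0.632, 0.067, 0.012], 0.63)]
glue_c [([0.661, -0.283, 0.066], 0.96)]
```

View pics/w2.png

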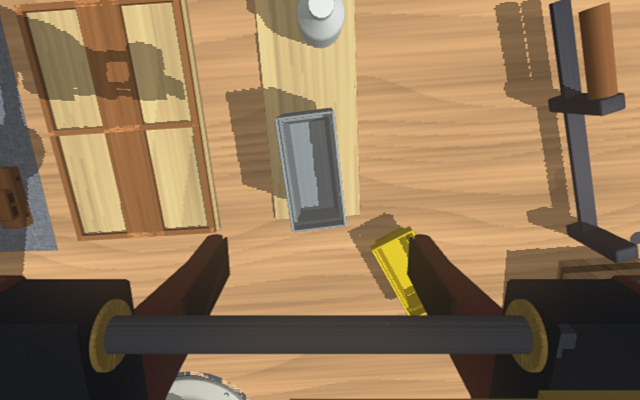

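The wrist view shows the grey stack's rim at about (275,117), (332,109), (345,224) and (292,232), with the glue bottle at (320,20) and the yellow tray at (400,270). Next I fit the rim and the bays.

```bash
cat >> h.py <<'E'
def load(f):
    d=np.load(f); return (d['K'],d['R'],d['o']),d['im']
def totool(dx,dy,dz):
    p,R,s=pose(); return (R.T@np.array([dx,dy,dz])*1000).round(1)
E
python3 - <<'E'
from h import *
C,im=load('w2.npz')
W=p2w(C,[[275,117],[332,109],[345,224],[292,232]],0.126); print(W.round(4),W.mean(0))
for a,b in [(0,1),(1,2),(2,3),(3,0)]: print(np.linalg.norm(W[a]-W[b]).round(4),np.degrees(np.arctan2(*(W[b]-W[a])[1::-1])).round(1))
# bay corners outer edges
W=p2w(C,[[47,131],[189,124]],0.02);print(W)
x=np.array([75,30]);c=im[90:250,220:400]; cv2.imwrite('pics/w2c.png',cv2.resize(c[:,:,::-1],None,fx=4,fy=3.7,interpolation=cv2.INTER_CUBIC))
C1,im1=load('w1.npz'); c=im1[225:365,200:440]; cv2.imwrite('pics/w1b.png',cv2.resize(c[:,:,::-1],None,fx=3,fy=3,interpolation=cv2.INTER_CUBIC))
c=im[0:260,0:240]; cv2.imwrite('pics/w2b.png',cv2.resize(c[:,:,::-1],None,fx=2.3,fy=2.3,interpolation=cv2.INTER_CUBIC))
E
```

```text
[[ 0.554  -0.2232  0.126 ]
 [ 0.5582 -0.286   0.126 ]
 [ 0.424  -0.2938  0.126 ]
 [ 0.4183 -0.2297  0.126 ]] [ 0.4886334  -0.25819518  0.126     ]
0.0629 -86.2
0.1344 -176.7
0.0643 95.1
0.1359 2.7
[[ 0.55141438  0.10875429  0.02      ]
 [ 0.54717175 -0.09050296  0.02      ]]
```

View pics/w2c.png

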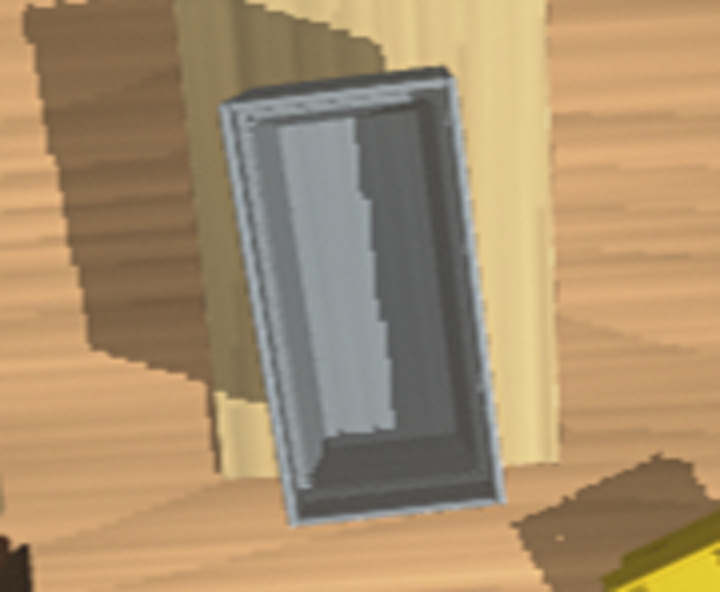

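View pics/w2b.png

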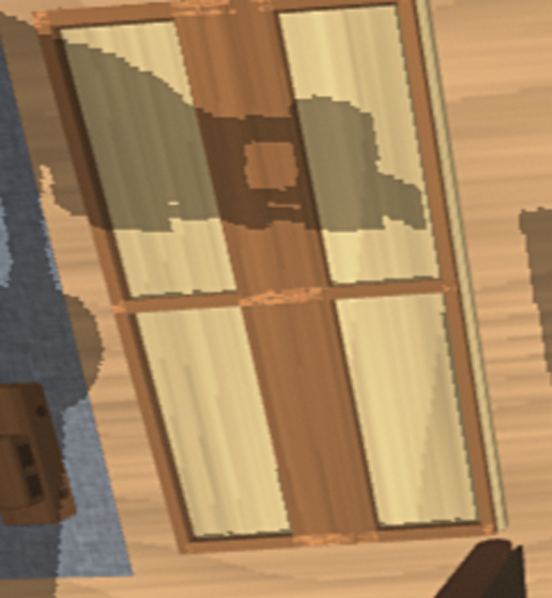

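Run:
```python
from h import *
C,im=load('w2.npz')
for P in [[(337,296),(443,290),(477,518),(378,523)],[(137,311),(241,305),(290,527),(194,536)],[(277,12),(398,5),(438,277),(332,284)],[(62,28),(175,20),(235,288),(128,297)]]:
    W=p2w(C,np.array(P)/2.3,0.014); print(W.mean(0).round(4), (W[0]-W[3]).round(3),(W[1]-W[2]).round(3),(W[0]-W[1]).round(3))
print(totool(0.489-0.4984,-0.258+0.2648,0))
```

```text
[ 0.4697 -0.0589  0.014 ] [ 0.149 -0.003  0.   ] [ 0.149 -0.002  0.   ] [0.001 0.065 0.   ]
[0.4699 0.0659 0.014 ] [ 0.149 -0.002  0.   ] [ 0.146 -0.002  0.   ] [0.001 0.065 0.   ]
[ 0.6264 -0.0593  0.014 ] [0.15 0.   0.  ] [ 0.149 -0.003  0.   ] [0.001 0.068 0.   ]
[0.6276 0.0656 0.014 ] [ 0.149 -0.004  0.   ] [ 0.148 -0.002  0.   ] [0.    0.064 0.   ]
[-9.8 -6.1  0.1]
```

Call:
move_arm:
  motion: [-10,-6,30,0,0,-0.122,0,0,0,40,0,0,0,0,0,0,40,0,0,0,0,0,0,0,0,0,0,0]

```text
time: 4.92
tcp_pos: [0.4875, -0.2579, 0.2529]
tcp_rot: [0.001, 0.999, 0.033, -0.005]
ft_force: [0.0, 0.4, 0.0]
width: 0.0877
```

Run:
```python
from h import *
C=camT('wrist')
print(pose()[0],pose()[1].round(3))
im=save('wrist','w3.png'); 
print(marks('wrist','tray5_c'))
np.savez('w3.npz',K=C[0],R=C[1],o=C[2],im=im)
```

```text
[ 0.4875433  -0.25794663  0.25292961] [[ 0.998  0.065 -0.01 ]
 [ 0.065 -0.998 -0.002]
 [-0.01   0.001 -1.   ]]
[([0.489, -0.258, 0.101], 0.95), ([0.299, -0.396, 0.026], 0.71)]
```

View pics/w3.png

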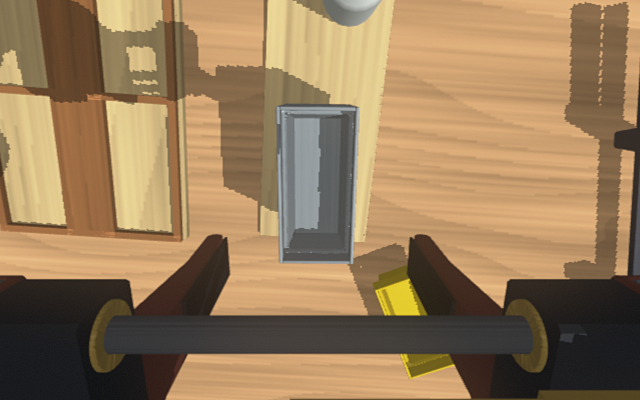

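Run:
```python
from h import *
C,im=load('w3.npz')
W=p2w(C,[[277,107],[357,107],[352.5,263],[281,263]],0.126); print(W.round(4),W.mean(0))
for a,b in [(0,1),(1,2),(2,3),(3,0)]: print(np.linalg.norm(W[a]-W[b]).round(4),np.degrees(np.arctan2(*(W[b]-W[a])[1::-1])).round(1))
c=im[90:280,250:390]; cv2.imwrite('pics/w3c.png',cv2.resize(c[:,:,::-1],None,fx=3,fy=3,interpolation=cv2.INTER_CUBIC))
```

```text
[[ 0.5526 -0.2231  0.126 ]
 [ 0.5567 -0.2858  0.126 ]
 [ 0.4223 -0.2948  0.126 ]
 [ 0.4181 -0.2312  0.126 ]] [ 0.48741758 -0.25869762  0.126     ]
0.0629 -86.2
0.1347 -176.2
0.0637 93.7
0.1347 3.5
```

View pics/w3c.png

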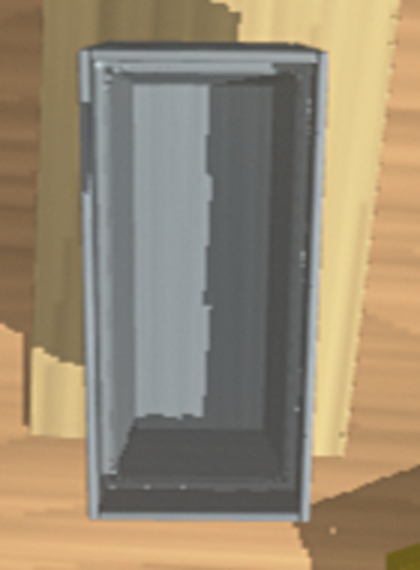

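Call:
move_arm:
  motion: [0,0,40,0,0.01,0,0,0,1,40,0,0,0,0,0,0,30,0,0,0,0,0,0,10,0,0,0,0,0,0,0,0,0,0,0]

```text
time: 5.65
tcp_pos: [0.4959, -0.2643, 0.1513]
tcp_rot: [0.009, 0.999, 0.034, 0.013]
ft_force: [-0.0, 1.2, 0.4]
width: 0.0878
```

Run:
```python
from h import *
p,R,s=pose();print(p,R.round(3),s['joint_velocities'].round(3)); t=totool(0.4875-p[0],-0.2587-p[1],0.130-p[2]);print(t)
# rotvec to target: tool z down, yaw 3.6deg
y=np.radians(3.6); T=np.array([[np.cos(y),np.sin(y),0],[np.sin(y),-np.cos(y),0],[0,0,-1]])
print(Rn.from_matrix(R.T@T).as_rotvec().round(4))
```

```text
[ 0.49591787 -0.26434605  0.15130409] [[ 0.997  0.067  0.027]
 [ 0.067 -0.998 -0.017]
 [ 0.026  0.019 -0.999]] [-0.    -0.006 -0.032  0.001  0.012 -0.003]
[-8.6 -6.6 21. ]
[ 0.0192 -0.0263  0.0045]
```

```bash
cat >> h.py <<'E'
def tgt(x,y,z,yaw,halfturn=False):
    # yaw of tool x in world deg, tool down
    p,R,s=pose(); a=np.radians(yaw); c,sn=np.cos(a),np.sin(a)
    T=np.array([[c,sn,0],[sn,-c,0],[0,0,-1]])
    print('pos',p.round(4),'yaw',np.degrees(np.arctan2(R[1,0],R[0,0])).round(1),'zax',R[:,2].round(3),'w',round(s['width'],4),'F',np.round(s['ft_force'],1),'t',s['time'])
    print('shift mm',(R.T@(np.array([x,y,z])-p)*1000).round(1),'rot',Rn.from_matrix(R.T@T).as_rotvec().round(3))
E
cat > g.py <<'E'
import sys; from h import *
tgt(*map(float,sys.argv[1:5]))
E
```

```text
(no output)
```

Call:
move_arm:
  motion: [-8,-6,0,0.019,-0.026,0.004,0,0,0,0,0,0,0,0]

```text
time: 5.9
tcp_pos: [0.4883, -0.2593, 0.155]
tcp_rot: [0.001, 0.999, 0.032, 0.002]
ft_force: [0.8, 0.1, -0.8]
width: 0.0875
```

```bash
python3 g.py 0.4875 -0.2587 0.130 3.6
```

```text
pos [ 0.4883 -0.2593  0.155 ] yaw 3.6 zax [ 0.003 -0.002 -1.   ] w 0.0875 F [ 0.8  0.1 -0.8] t 5.9
shift mm [-0.8 -0.7 25. ] rot [ 0.002 -0.003  0.   ]
```

Call:
move_arm:
  motion: [-1,-1,12,0,0,0,0,0,0,0,0,0,0,0,0,0,10,0,0,0,0,0,0,0,0,0,0,0]

```text
time: 6.4
tcp_pos: [0.4874, -0.2584, 0.1321]
tcp_rot: [0.001, 0.999, 0.032, 0.002]
ft_force: [-0.4, -0.6, 0.2]
width: 0.0874
```

```bash
python3 g.py 0.4875 -0.2587 0.130 3.6
python3 - <<'E'
from h import *
save('side','s3.png');save('wrist','w4.png')
im=cv2.imread('pics/s3.png')[150:320,300:480]; cv2.imwrite('pics/s3c.png',cv2.resize(im,None,fx=3.5,fy=3.5,interpolation=2))
E
```

```text
pos [ 0.4874 -0.2584  0.1321] yaw 3.6 zax [ 0.004 -0.002 -1.   ] w 0.0874 F [-0.4 -0.6  0.2] t 6.4
shift mm [0.1 0.3 2.1] rot [ 0.002 -0.004  0.   ]
```

View pics/s3c.png

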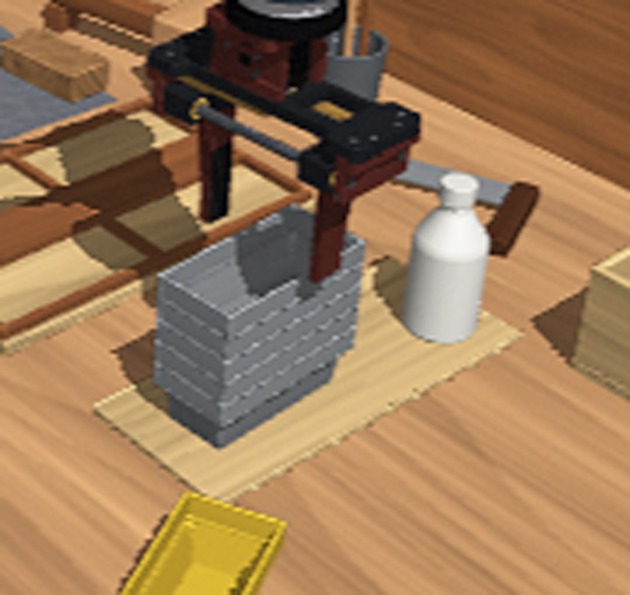

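View pics/w4.png

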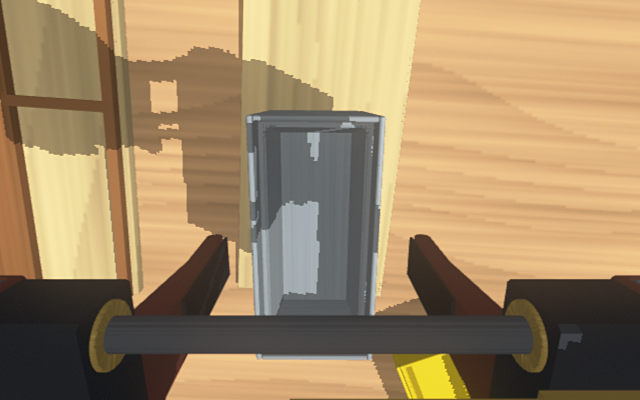

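Call:
move_arm:
  motion: [0,0,2,0,0,0,0,0,0,0,0,0,0,255,0,0,0,0,0,0,255,0,0,0,0,0,0,255,0,0,0,0,0,0,255,0,0,0,0,0,0,255,0,0,0,0,0,0,255,0,0,0,0,0,0,255]

```text
time: 7.5
tcp_pos: [0.4883, -0.259, 0.1322]
tcp_rot: [0.002, 0.999, 0.032, 0.003]
ft_force: [0.6, 0.3, 0.5]
width: 0.0216
```

Run:
```python
from h import *
print(arm.observe()['width'])
save('side','s4.png');save('wrist','w5.png')
im=cv2.imread('pics/s4.png')[150:320,300:480]; cv2.imwrite('pics/s4c.png',cv2.resize(im,None,fx=3.5,fy=3.5,interpolation=2))
```

```text
0.021562964579212748
```

View pics/s4c.png

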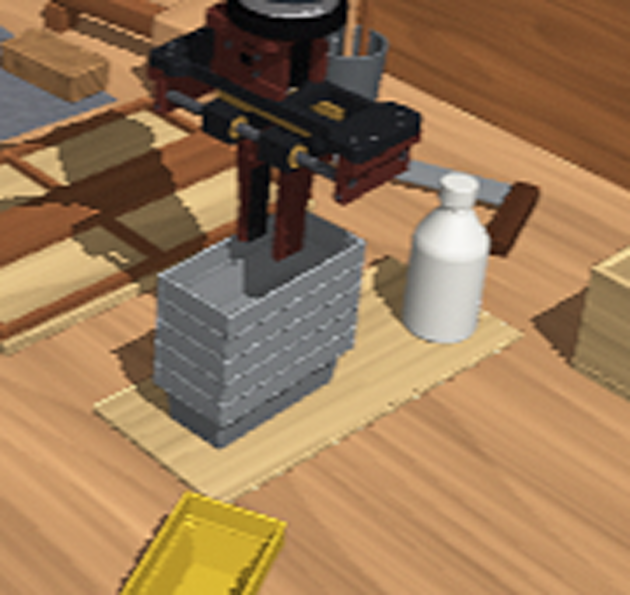

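View pics/w5.png

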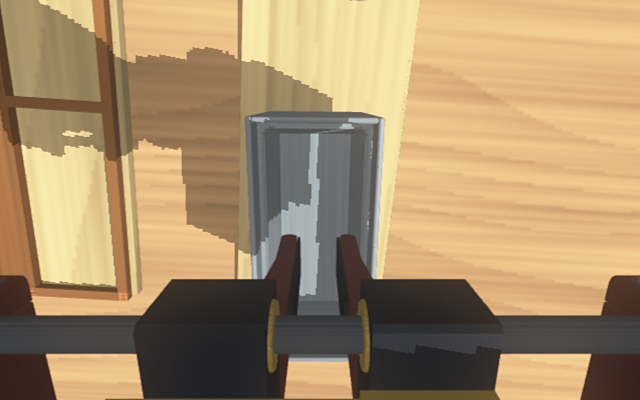

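Run:
```python
from h import *
print(arm.tips_ahead)
C=camT('side')
for z in [0,0.006,0.108,0.115,0.126]:
  for c in [(-.068,-.033),(-.068,.033),(.068,-.033)]:
    a=np.radians(3.6); X=[0.4875+np.cos(a)*c[0]-np.sin(a)*c[1],-0.2587+np.sin(a)*c[0]+np.cos(a)*c[1],z]
    print(z,c,((w2p(C,X)[0]-[300,150])*3.5).round(0))
print(((w2p(C,[0.488,-.259,0.132-.017])[0]-[300,150])*3.5).round(0))
```

```text
0.017
0 (-0.068, -0.033) [220. 471.]
0 (-0.068, 0.033) [151. 424.]
0 (0.068, -0.033) [349. 387.]
0.006 (-0.068, -0.033) [221. 464.]
0.006 (-0.068, 0.033) [151. 417.]
0.006 (0.068, -0.033) [350. 381.]
0.108 (-0.068, -0.033) [230. 340.]
0.108 (-0.068, 0.033) [157. 296.]
0.108 (0.068, -0.033) [364. 262.]
0.115 (-0.068, -0.033) [231. 331.]
0.115 (-0.068, 0.033) [157. 288.]
0.115 (0.068, -0.033) [365. 253.]
0.126 (-0.068, -0.033) [232. 317.]
0.126 (-0.068, 0.033) [158. 274.]
0.126 (0.068, -0.033) [367. 240.]
[264. 270.]
```

Run:
```python
from h import *
C=camT('side'); p,R,s=pose(); print(p)
for w,nm in [(0.0874,'s3c'),(s['width'],'s4c')]:
  im=cv2.imread('pics/%s.png'%nm)
  for sy in (-1,1):
   for wd in (0,.0135):
    for xx in (-.01,.01):
      for t,col in ((.017,(0,255,0)),(-.045,(255,0,255))):
        X=p+R@np.array([xx,sy*(w/2+wd),t]); uv=((w2p(C,X)[0]-[300,150])*3.5); cv2.circle(im,tuple(int(v) for v in uv),3,col,-1)
  cv2.imwrite('pics/%s_o.png'%nm,im)
a=np.hstack([cv2.imread('pics/s3c_o.png')[100:450,100:480],cv2.imread('pics/s4c_o.png')[100:450,100:480]]); cv2.imwrite('pics/ov.png',a)
```

```text
[ 0.48827801 -0.25897357  0.1321856 ]
```

View pics/ov.png

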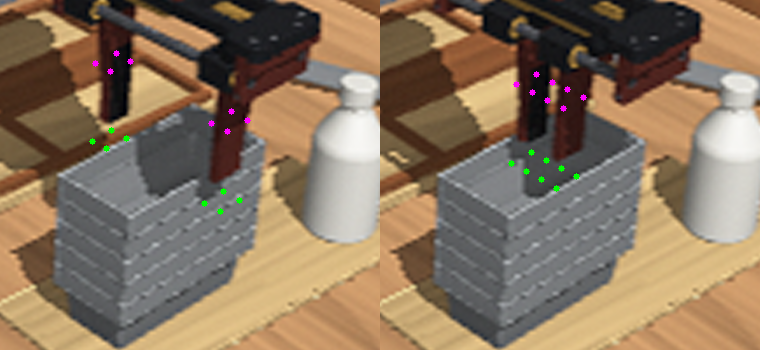

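Run:
```python
from h import *
C=camT('wrist'); p,R,s=pose()
for w in (.0876,.0216):
  for t in (0,.017):
    for xx in (-.01,.01):
      for wd in (0,.0135): print(w,t,xx,wd,w2p(C,p+R@np.array([xx,-(w/2+wd),t]))[0].round(0))
```

```text
0.0876 0 -0.01 0 [229. 273.]
0.0876 0 -0.01 0.0135 [202. 273.]
0.0876 0 0.01 0 [226. 236.]
0.0876 0 0.01 0.0135 [199. 236.]
0.0876 0.017 -0.01 0 [236. 258.]
0.0876 0.017 -0.01 0.0135 [212. 258.]
0.0876 0.017 0.01 0 [234. 224.]
0.0876 0.017 0.01 0.0135 [209. 224.]
0.0216 0 -0.01 0 [294. 273.]
0.0216 0 -0.01 0.0135 [267. 273.]
0.0216 0 0.01 0 [293. 236.]
0.0216 0 0.01 0.0135 [266. 236.]
0.0216 0.017 -0.01 0 [296. 258.]
0.0216 0.017 -0.01 0.0135 [271. 258.]
0.0216 0.017 0.01 0 [295. 224.]
0.0216 0.017 0.01 0.0135 [270. 224.]
```

The closed fingers cleared the rim. Their tips show about 17 mm higher than nominal, at TCP height, in both the side and wrist pictures. From here I treat tip height as equal to TCP height. Reopening.

Call:
move_arm:
  motion: [0,0,-2,0,0,0,0,0,0,0,0,0,0,0,0,0,0,0,0,0,0,0,0,0,0,0,0,0,0,0,0,0,0,0,0,0,0,0,0,0,0,0]

```text
time: 8.35
tcp_pos: [0.4883, -0.259, 0.1344]
tcp_rot: [0.002, 0.999, 0.032, 0.003]
ft_force: [-0.3, -0.7, 0.2]
width: 0.0699
```

```bash
python3 g.py 0.4875 -0.2587 0.114 3.6
```

```text
pos [ 0.4883 -0.259   0.1344] yaw 3.6 zax [ 0.007 -0.004 -1.   ] w 0.0699 F [-0.3 -0.7  0.2] t 8.35
shift mm [-0.9 -0.4 20.4] rot [ 0.004 -0.007  0.   ]
```

Call:
move_arm:
  motion: [-1,0,0,0.004,-0.007,0,0,0,0,0,0,0,0,0,0,0,0,0,0,0,0,0,0,10,0,0,0,0,0,0,0,0,0,0,0,0,0,9,0,0,0,0,0,0,0,0,0,0,0]

```text
time: 9.22
tcp_pos: [0.4869, -0.2589, 0.1132]
tcp_rot: [-0.0, 0.999, 0.032, -0.001]
ft_force: [0.0, -0.1, -0.4]
width: 0.088
```

```bash
python3 g.py 0.4875 -0.2587 0.113 3.6
python3 - <<'E'
from h import *
save('side','s5.png')
im=cv2.imread('pics/s5.png')[150:320,300:480]; cv2.imwrite('pics/s5c.png',cv2.resize(im,None,fx=3.5,fy=3.5,interpolation=2))
E
```

```text
pos [ 0.4869 -0.2589  0.1132] yaw 3.6 zax [-0.002  0.    -1.   ] w 0.088 F [ 0.  -0.1 -0.4] t 9.225
shift mm [ 0.6 -0.1  0.2] rot [-0.001  0.002  0.   ]
```

View pics/s5c.png

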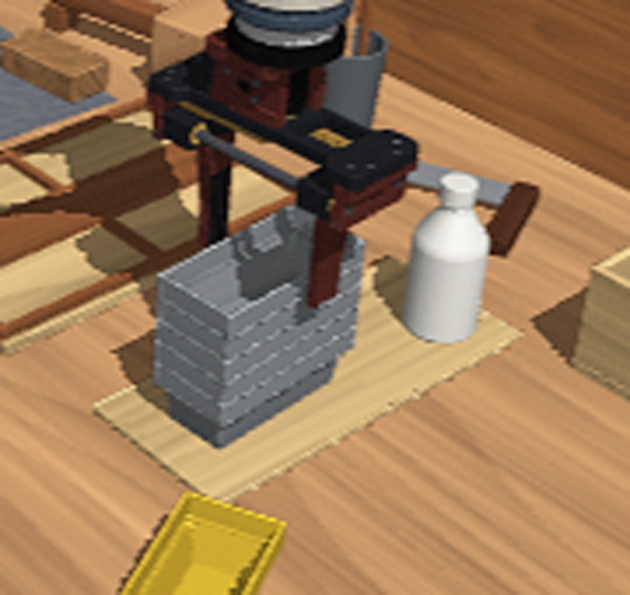

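Run:
```python
from h import *
C=camT('side'); p,R,s=pose()
for t in (-.005,0,.005):
  for xx in (-.01,.01):
    for wd in (0,.0135): print(t,xx,wd,((w2p(C,p+R@np.array([xx,.044+wd,t]))[0]-[300,150])*3.5).round(0))
```

```text
-0.005 -0.01 0 [304. 299.]
-0.005 -0.01 0.0135 [320. 308.]
-0.005 0.01 0 [323. 288.]
-0.005 0.01 0.0135 [339. 296.]
0 -0.01 0 [303. 306.]
0 -0.01 0.0135 [319. 315.]
0 0.01 0 [323. 294.]
0 0.01 0.0135 [339. 303.]
0.005 -0.01 0 [302. 312.]
0.005 -0.01 0.0135 [318. 321.]
0.005 0.01 0 [322. 300.]
0.005 0.01 0.0135 [338. 309.]
```

Call:
move_arm:
  motion: [0,0,3,0,0,0,0,0,0,0,0,0,0,200,0,0,0,0,0,0,255,0,0,0,0,0,0,255,0,0,0,0,0,0,255,0,0,0,0,0,0,255]

```text
time: 10.02
tcp_pos: [0.4875, -0.2587, 0.1115]
tcp_rot: [-0.0, 0.999, 0.032, -0.0]
ft_force: [0.1, 1.0, -0.6]
width: 0.0656
```

```bash
python3 g.py 0.4875 -0.2587 0.113 3.6
```

```text
pos [ 0.4875 -0.2587  0.1115] yaw 3.6 zax [-0.  0. -1.] w 0.0656 F [ 0.1  1.  -0.6] t 10.025
shift mm [ 0.1 -0.  -1.5] rot [-0.     0.     0.001]
```

Gripped at 65.6 mm. I'll lift slowly and check that only one tray comes up.

Call:
move_arm:
  motion: [0,0,-4,0,0,0,255,0,0,-6,0,0,0,255]

```text
time: 10.28
tcp_pos: [0.4871, -0.2588, 0.1212]
tcp_rot: [-0.0, 0.999, 0.032, -0.001]
ft_force: [-0.4, 0.7, -0.9]
width: 0.0661
```

```bash
python3 g.py 0.4875 -0.2587 0.113 3.6;  python3 - <<'E'
from h import *
save('side','s6.png')
im=cv2.imread('pics/s6.png')[150:320,300:480]; cv2.imwrite('pics/s6c.png',cv2.resize(im,None,fx=3.5,fy=3.5,interpolation=2))
E
```

```text
pos [ 0.4871 -0.2588  0.1212] yaw 3.6 zax [-0.001  0.    -1.   ] w 0.0661 F [-0.4  0.7 -0.9] t 10.275
shift mm [ 0.4 -0.1  8.2] rot [-0.     0.001  0.001]
```

View pics/s6c.png

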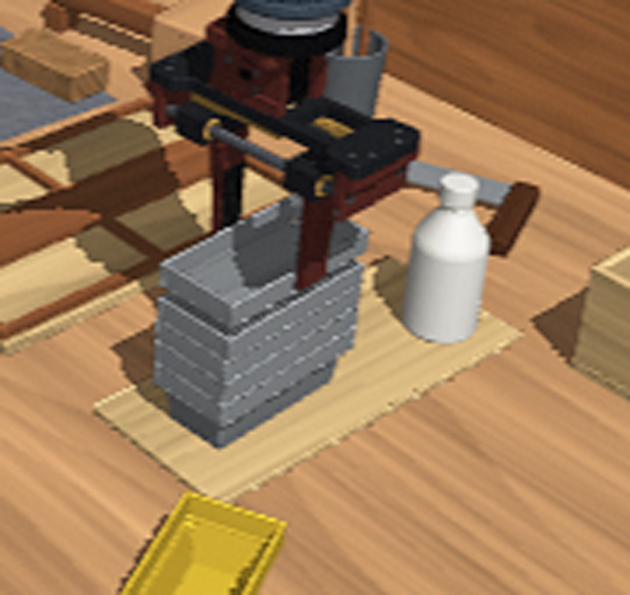

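Call:
move_arm:
  motion: [0,0,-20,0,0,0,255,0,0,-30,0,0,0,255,-3,-25,0,0,0,0,255,-3,-40,0,0,0,0,255,-3,-40,0,0,0,0.04,255,-3,-40,0,0,0,0.04,255,-3,-30,0,0,0,0,255,0,-20,0,0,0,0,255,0,0,0,0,0,0,255]

```text
time: 11.45
tcp_pos: [0.4674, -0.0608, 0.1883]
tcp_rot: [0.003, 1.0, -0.011, 0.008]
ft_force: [-0.4, -0.3, -1.5]
width: 0.0656
```

```bash
python3 g.py 0.470 -0.059 0.0465 -1
```

```text
pos [ 0.4674 -0.0608  0.1883] yaw -1.2 zax [ 0.015 -0.006 -1.   ] w 0.0656 F [-0.4 -0.3 -1.5] t 11.45
shift mm [  0.4  -2.6 141.8] rot [ 0.005 -0.015 -0.004]
```

Call:
move_arm:
  motion: [2,-2,0,0.005,-0.015,0,255,0,0,30,0,0,0,255,0,0,30,0,0,0,255,0,0,30,0,0,0,255,0,0,15,0,0,0,255,0,0,0,0,0,0,255,0,0,0,0,0,0,255]

```text
time: 12.32
tcp_pos: [0.4723, -0.0642, 0.0854]
tcp_rot: [0.001, 1.0, -0.014, 0.001]
ft_force: [0.4, -0.6, -0.6]
width: 0.0657
```

```bash
python3 g.py 0.470 -0.059 0.0465 -1;  python3 - <<'E'
from h import *
save('side','s7.png')
im=cv2.imread('pics/s7.png')[120:290,230:430]; cv2.imwrite('pics/s7c.png',cv2.resize(im,None,fx=3.5,fy=3.5,interpolation=2))
E
```

```text
pos [ 0.4723 -0.0642  0.0854] yaw -1.6 zax [ 0.003 -0.002 -1.   ] w 0.0657 F [ 0.4 -0.6 -0.6] t 12.325
shift mm [-2.6 -5.2 38.8] rot [ 0.002 -0.003 -0.01 ]
```

View pics/s7c.png

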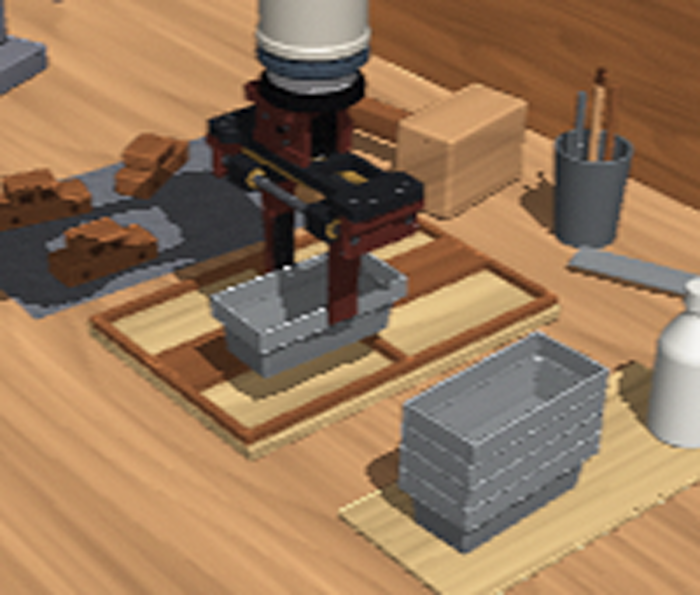

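Call:
move_arm:
  motion: [-3,-5,0,0.002,-0.003,0,255,0,0,0,0,0,0,255,0,0,12,0,0,0,255,0,0,0,0,0,0,255,0,0,12,0,0,0,255,0,0,0,0,0,0,255]

```text
time: 13.12
tcp_pos: [0.4701, -0.0587, 0.0615]
tcp_rot: [0.0, 1.0, -0.013, 0.001]
ft_force: [0.3, -0.3, -1.7]
width: 0.0654
```

```bash
python3 g.py 0.470 -0.059 0.0465 -1
```

```text
pos [ 0.4701 -0.0587  0.0615] yaw -1.5 zax [ 0.003 -0.001 -1.   ] w 0.0654 F [ 0.3 -0.3 -1.7] t 13.125
shift mm [-0.2  0.3 15. ] rot [ 0.001 -0.003 -0.009]
```

Call:
move_arm:
  motion: [0,0,8,0,0,0,255,0,0,0,0,0,0,255,0,0,5,0,0,0,255,0,0,0,0,0,0,255,0,0,3,0,0,0,255,0,0,0,0,0,0,255]

```text
time: 13.88
tcp_pos: [0.4709, -0.0588, 0.0456]
tcp_rot: [0.0, 1.0, -0.013, 0.002]
ft_force: [-0.8, -0.4, -1.2]
width: 0.0655
```

```bash
python3 g.py 0.470 -0.059 0.0465 -1
```

```text
pos [ 0.4709 -0.0588  0.0456] yaw -1.5 zax [ 0.005 -0.001 -1.   ] w 0.0655 F [-0.8 -0.4 -1.2] t 13.875
shift mm [-0.9  0.2 -0.9] rot [ 0.001 -0.005 -0.009]
```

Call:
move_arm:
  motion: [0,0,1.5,0,0,0,255,0,0,0,0,0,0,255]

```text
time: 14.12
tcp_pos: [0.4712, -0.0588, 0.0455]
tcp_rot: [0.001, 1.0, -0.013, 0.003]
ft_force: [-0.3, -0.0, -0.6]
width: 0.0656
```

Call:
move_arm:
  motion: [0,0,1,0,0,0,255,0,0,0,0,0,0,0,0,0,0,0,0,0,0,0,0,0,0,0,0,0,0,0,0,0,0,0,0,0,0,0,0,0,0,0,0,0,-20,0,0,0,0,0,0,-30,0,0,0,0,0,0,-40,0,0,0,0,0,0,-30,0,0,0,0]

```text
time: 15.38
tcp_pos: [0.4688, -0.0584, 0.1639]
tcp_rot: [-0.0, 1.0, -0.013, -0.001]
ft_force: [-0.3, 0.4, -1.0]
width: 0.0877
```

```bash
python3 g.py 0.4875 -0.2587 0.250 3.6;  python3 - <<'E'
from h import *
C=camT('wrist');im=save('wrist','w8.png'); np.savez('w8.npz',K=C[0],R=C[1],o=C[2],im=im)
save('side','s8.png'); print(marks('side','tray5_c'))
im=cv2.imread('pics/s8.png')[120:290,230:430]; cv2.imwrite('pics/s8c.png',cv2.resize(im,None,fx=3.5,fy=3.5,interpolation=2))
E
```

```text
pos [ 0.4688 -0.0584  0.1639] yaw -1.5 zax [-0.001  0.    -1.   ] w 0.0877 F [-0.3  0.4 -1. ] t 15.375
shift mm [ 23.9 199.7 -86.2] rot [-0.     0.001 -0.089]
[([0.47, -0.061, 0.035], 0.91), ([0.304, -0.393, 0.028], 0.85)]
```

View pics/s8c.png

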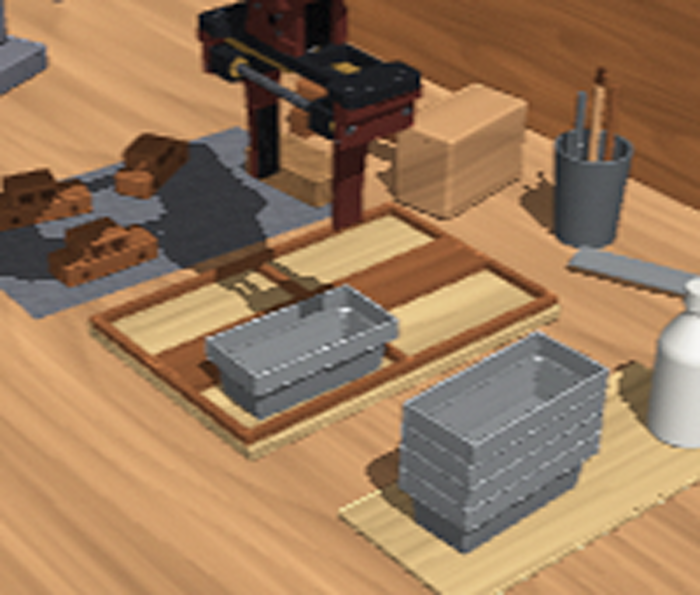

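View pics/w8.png

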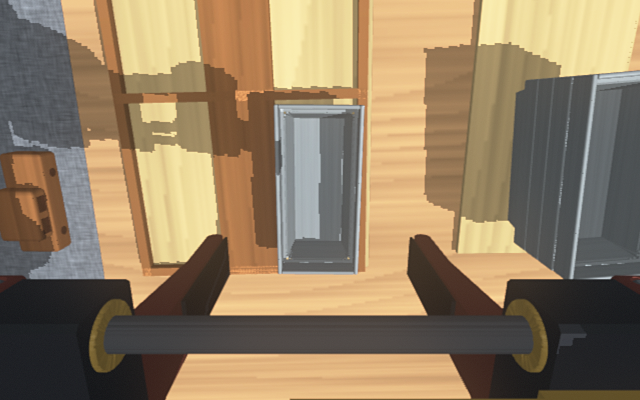

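Call:
move_arm:
  motion: [3,25,0,0,0,0,0,6,45,0,0,0,-0.03,0,6,45,0,0,0,-0.03,0,6,45,0,0,0,-0.03,0,6,35,0,0,0,0,0,0,10,0,0,0,0,0,0,0,0,0,0,0,0]

```text
time: 16.4
tcp_pos: [0.4965, -0.2657, 0.1491]
tcp_rot: [-0.005, 0.999, 0.034, -0.007]
ft_force: [-0.1, -0.4, -0.3]
width: 0.0878
```

```bash
python3 g.py 0.4875 -0.2587 0.0935 3.6;  python3 - <<'E'
from h import *
C=camT('wrist');im=save('wrist','w9.png'); np.savez('w9.npz',K=C[0],R=C[1],o=C[2],im=im)
c=im[60:330,200:440]; cv2.imwrite('pics/w9c.png',cv2.resize(c[:,:,::-1],None,fx=2.2,fy=2.2,interpolation=cv2.INTER_CUBIC))
E
```

```text
pos [ 0.4965 -0.2657  0.1491] yaw 4.0 zax [-0.014  0.009 -1.   ] w 0.0878 F [-0.1 -0.4 -0.3] t 16.4
shift mm [-7.7 -7.1 55.8] rot [-0.01   0.013  0.006]
```

View pics/w9c.png

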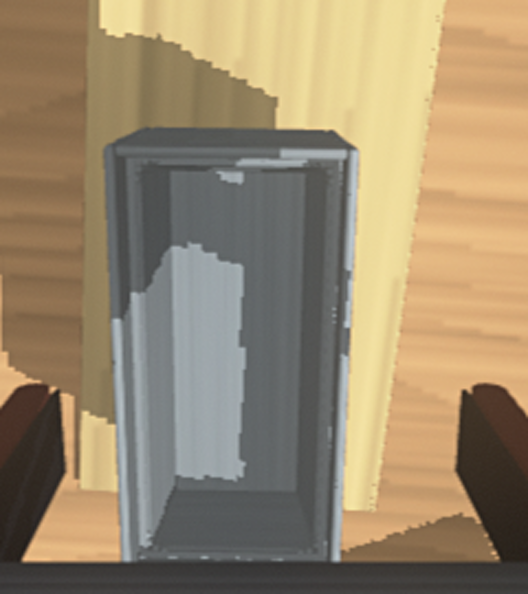

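Run:
```python
from h import *
C,im=load('w9.npz'); print(p2w(C,[[247.7,126.5],[362.5,127.5],[255.5,315],[355,315]],.108))
a=np.radians(3.6)
for c in [(.068,.033),(.068,-.033)]: print(0.4875+np.cos(a)*c[0]-np.sin(a)*c[1],-0.2587+np.sin(a)*c[0]+np.cos(a)*c[1])
```

```text
[[ 0.55295675 -0.2232075   0.108     ]
 [ 0.55693635 -0.28771258  0.108     ]
 [ 0.43062176 -0.23002435  0.108     ]
 [ 0.4355947  -0.29548253  0.108     ]]
0.553293730388655 -0.22149536263387373
0.5574379046775898 -0.28736512671013964
```

Call:
move_arm:
  motion: [-8,-7,0,-0.01,0.013,0.006,0,0,0,0,0,0,0,0,0,0,20,0,0,0,0,0,0,0,0,0,0,0]

```text
time: 16.95
tcp_pos: [0.4881, -0.2548, 0.1274]
tcp_rot: [-0.001, 0.999, 0.034, -0.0]
ft_force: [-0.5, -0.8, -0.7]
width: 0.0877
```

```bash
python3 g.py 0.4875 -0.2587 0.0935 3.6
```

```text
pos [ 0.4881 -0.2548  0.1274] yaw 3.9 zax [-0.001  0.001 -1.   ] w 0.0877 F [-0.5 -0.8 -0.7] t 16.95
shift mm [-0.9  3.9 33.9] rot [-0.001  0.001  0.005]
```

Stack unshifted.

Call:
move_arm:
  motion: [-1,4,0,0,0,0.005,0,0,0,0,0,0,0,0,0,0,12,0,0,0,0,0,0,0,0,0,0,0,0,0,12,0,0,0,0,0,0,0,0,0,0,0]

```text
time: 17.7
tcp_pos: [0.4875, -0.2593, 0.1012]
tcp_rot: [-0.001, 1.0, 0.031, -0.001]
ft_force: [-0.6, -0.3, 0.6]
width: 0.088
```

```bash
python3 g.py 0.4875 -0.2587 0.0935 3.6
```

```text
pos [ 0.4875 -0.2593  0.1012] yaw 3.6 zax [-0.001  0.002 -1.   ] w 0.088 F [-0.6 -0.3  0.6] t 17.7
shift mm [ 0.1 -0.6  7.7] rot [-0.002  0.001 -0.   ]
```

Call:
move_arm:
  motion: [0,-0.5,8,0,0,0,0,0,0,0,0,0,0,0,0,0,0,0,0,0,200,0,0,0,0,0,0,255,0,0,0,0,0,0,255,0,0,0,0,0,0,255,0,0,0,0,0,0,255]

```text
time: 18.58
tcp_pos: [0.4877, -0.2584, 0.0933]
tcp_rot: [-0.001, 1.0, 0.031, -0.0]
ft_force: [-0.7, 1.0, 0.2]
width: 0.0657
```

```bash
python3 g.py 0.4875 -0.2587 0.0935 3.6
```

```text
pos [ 0.4877 -0.2584  0.0933] yaw 3.6 zax [-0.001  0.002 -1.   ] w 0.0657 F [-0.7  1.   0.2] t 18.575
shift mm [-0.2  0.3 -0.2] rot [-0.002  0.    -0.   ]
```

Call:
move_arm:
  motion: [0,0,-4,0,0,0,255,0,0,-7,0,0,0,255]

```text
time: 18.82
tcp_pos: [0.4873, -0.2584, 0.104]
tcp_rot: [-0.001, 1.0, 0.031, -0.001]
ft_force: [0.1, 0.2, -2.1]
width: 0.0656
```

```bash
python3 g.py 0.4875 -0.2587 0.113 3.6;  python3 - <<'E'
from h import *
save('side','s10.png')
im=cv2.imread('pics/s10.png')[150:320,300:480]; cv2.imwrite('pics/s10c.png',cv2.resize(im,None,fx=3,fy=3,interpolation=2))
E
```

```text
pos [ 0.4873 -0.2584  0.104 ] yaw 3.6 zax [-0.002  0.002 -1.   ] w 0.0656 F [ 0.1  0.2 -2.1] t 18.825
shift mm [ 0.2  0.2 -9. ] rot [-0.002  0.002 -0.   ]
```

View pics/s10c.png

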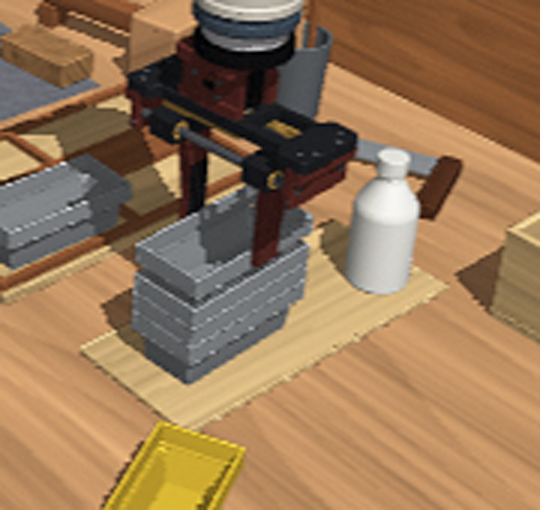

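Call:
move_arm:
  motion: [0,0,-25,0,0,0,255,0,0,-45,0,0,0,255,0,-25,0,0,0,0,255,8,-40,0,0,0,0.02,255,15,-40,0,0,0,0.02,255,30,-40,0,0,0,0.02,255,35,-30,0,0,0,0.02,255,30,-10,0,0,0,0,255,15,0,0,0,0,0,255,0,0,0,0,0,0,255]

```text
time: 20.12
tcp_pos: [0.6191, -0.0687, 0.1827]
tcp_rot: [0.001, 1.0, -0.011, 0.003]
ft_force: [0.3, -0.9, -1.4]
width: 0.0658
```

```bash
python3 g.py 0.626 -0.059 0.0455 -1
```

```text
pos [ 0.6191 -0.0687  0.1827] yaw -1.3 zax [ 0.007 -0.002 -1.   ] w 0.0658 F [ 0.3 -0.9 -1.4] t 20.125
shift mm [  5.8 -10.1 137.2] rot [ 0.002 -0.007 -0.005]
```

Call:
move_arm:
  motion: [7,-10,0,0.002,-0.007,0,255,0,0,25,0,0,0,255,0,0,25,0,0,0,255,0,0,25,0,0,0,255,0,0,15,0,0,0,255,0,0,0,0,0,0,255]

```text
time: 20.88
tcp_pos: [0.6261, -0.0575, 0.0931]
tcp_rot: [-0.0, 1.0, -0.012, 0.001]
ft_force: [0.7, -0.4, 0.4]
width: 0.0659
```

```bash
python3 g.py 0.626 -0.059 0.0455 -1
```

```text
pos [ 0.6261 -0.0575  0.0931] yaw -1.4 zax [ 0.002  0.001 -1.   ] w 0.0659 F [ 0.7 -0.4  0.4] t 20.875
shift mm [-0.2  1.5 47.6] rot [-0.001 -0.002 -0.007]
```

Call:
move_arm:
  motion: [0,1.5,15,0,0,0,255,0,0,0,0,0,0,255,0,0,15,0,0,0,255,0,0,0,0,0,0,255,0,0,8,0,0,0,255,0,0,0,0,0,0,255]

```text
time: 21.62
tcp_pos: [0.6275, -0.0593, 0.0555]
tcp_rot: [-0.0, 1.0, -0.012, 0.003]
ft_force: [-0.5, 0.2, -0.8]
width: 0.0658
```

```bash
python3 g.py 0.626 -0.059 0.0455 -1;  python3 - <<'E'
from h import *
save('side','s11.png')
im=cv2.imread('pics/s11.png')[120:290,250:450]; cv2.imwrite('pics/s11c.png',cv2.resize(im,None,fx=3,fy=3,interpolation=2))
E
```

```text
pos [ 0.6275 -0.0593  0.0555] yaw -1.4 zax [ 0.006  0.    -1.   ] w 0.0658 F [-0.5  0.2 -0.8] t 21.625
shift mm [-1.6 -0.2 10. ] rot [-0.    -0.006 -0.007]
```

View pics/s11c.png

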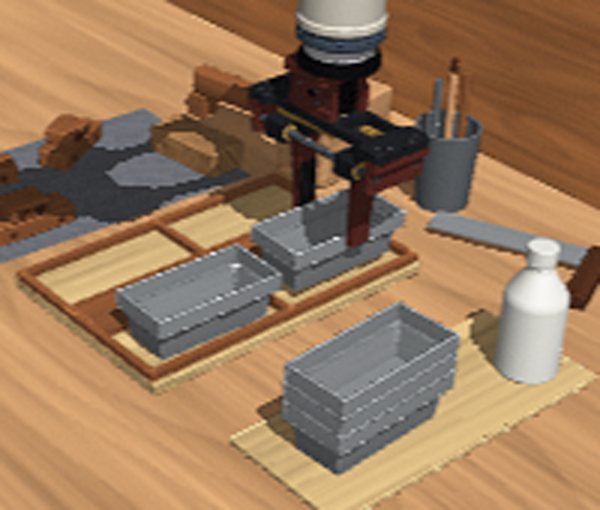

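Call:
move_arm:
  motion: [-1.5,0,6,0,-0.006,0,255,0,0,0,0,0,0,255,0,0,4,0,0,0,255,0,0,0,0,0,0,255,0,0,1.5,0,0,0,255,0,0,0,0,0,0,255]

```text
time: 22.42
tcp_pos: [0.6272, -0.0594, 0.0454]
tcp_rot: [-0.0, 1.0, -0.012, 0.002]
ft_force: [-0.1, 0.9, -1.0]
width: 0.0654
```

```bash
python3 g.py 0.626 -0.059 0.0455 -1
```

```text
pos [ 0.6272 -0.0594  0.0454] yaw -1.4 zax [ 0.003 -0.    -1.   ] w 0.0654 F [-0.1  0.9 -1. ] t 22.425
shift mm [-1.2 -0.3 -0.1] rot [-0.    -0.003 -0.007]
```

Down; release, rise, and go back over the stack at height.

Call:
move_arm:
  motion: [0,0,1.5,0,0,0,255,0,0,0,0,0,0,0,0,0,0,0,0,0,0,0,0,0,0,0,0,0,0,0,0,0,0,0,0,0,0,0,0,0,0,0,0,0,-20,0,0,0,0,0,0,-30,0,0,0,0,0,0,-40,0,0,0,0,0,0,-30,0,0,0,0,-15,10,0,0,0,0,0,-30,30,0,0,0,0,0,-30,40,0,0,0,-0.04,0,-25,40,0,0,0,-0.04,0,-15,40,0,0,0,0,0,-10,30,0,0,0,0,0,0,0,0,0,0,0,0]

```text
time: 24.55
tcp_pos: [0.5033, -0.2547, 0.1872]
tcp_rot: [0.004, 0.999, 0.03, 0.011]
ft_force: [0.2, 0.7, 0.2]
width: 0.0878
```

```bash
python3 g.py 0.4875 -0.2587 0.0755 3.6;  python3 - <<'E'
from h import *
C=camT('wrist');im=save('wrist','w12.png'); np.savez('w12.npz',K=C[0],R=C[1],o=C[2],im=im)
print(marks('wrist','tray5_c'))
E
```

```text
pos [ 0.5033 -0.2547  0.1872] yaw 3.5 zax [ 0.023 -0.007 -1.   ] w 0.0878 F [0.2 0.7 0.2] t 24.55
shift mm [-18.5   2.1 111.4] rot [ 0.009 -0.022 -0.003]
[([0.304, -0.395, 0.021], 0.91), ([0.475, -0.06, 0.039], 0.79)]
```

View pics/w12.png

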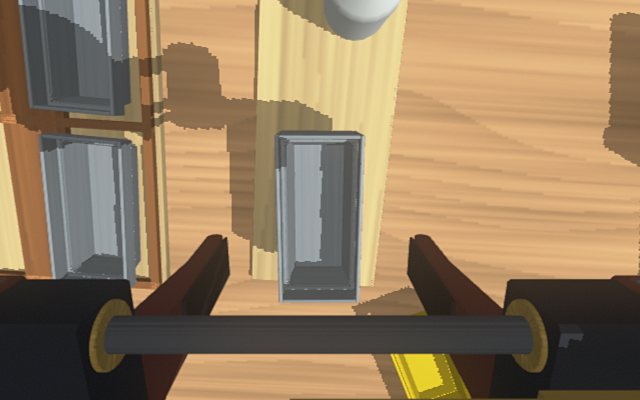

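Run:
```python
from h import *
C,im=load('w12.npz')
W=p2w(C,[[275,134],[364,134],[358.5,302],[279.5,302]],0.09); print(W.round(4),W.mean(0))
for a,b in [(0,1),(1,2),(2,3),(3,0)]: print(np.linalg.norm(W[a]-W[b]).round(4),np.degrees(np.arctan2(*(W[b]-W[a])[1::-1])).round(1))
```

```text
[[ 0.5538 -0.2228  0.09  ]
 [ 0.5577 -0.2872  0.09  ]
 [ 0.422  -0.2953  0.09  ]
 [ 0.4184 -0.2307  0.09  ]] [ 0.48797811 -0.25899058  0.09      ]
0.0645 -86.6
0.136 -176.6
0.0647 93.2
0.1357 3.3
```

Call:
move_arm:
  motion: [-18,2,0,0.009,-0.022,0,0,0,0,25,0,0,0,0,0,0,25,0,0,0,0,0,0,20,0,0,0,0,0,0,0,0,0,0,0]

```text
time: 25.28
tcp_pos: [0.4848, -0.252, 0.1166]
tcp_rot: [-0.001, 0.999, 0.035, -0.001]
ft_force: [0.0, 0.6, -0.4]
width: 0.0879
```

```bash
python3 g.py 0.4875 -0.2587 0.0755 3.6
```

```text
pos [ 0.4848 -0.252   0.1166] yaw 4.0 zax [-0.002  0.002 -1.   ] w 0.0879 F [ 0.   0.6 -0.4] t 25.275
shift mm [ 2.3  7.  41.1] rot [-0.002  0.002  0.007]
```

Call:
move_arm:
  motion: [2,7,0,0,0,0.007,0,0,0,0,0,0,0,0,0,0,12,0,0,0,0,0,0,0,0,0,0,0,0,0,12,0,0,0,0,0,0,0,0,0,0,0]

```text
time: 26.02
tcp_pos: [0.4884, -0.2597, 0.0936]
tcp_rot: [-0.0, 1.0, 0.031, 0.0]
ft_force: [0.5, 0.8, 0.2]
width: 0.0875
```

```bash
python3 g.py 0.4875 -0.2587 0.0755 3.6
```

```text
pos [ 0.4884 -0.2597  0.0936] yaw 3.6 zax [ 0.001  0.    -1.   ] w 0.0875 F [0.5 0.8 0.2] t 26.025
shift mm [-0.8 -1.1 18.1] rot [-0.    -0.001 -0.   ]
```

Call:
move_arm:
  motion: [-0.5,-1,9,0,0,0,0,0,0,0,0,0,0,0,0,0,9,0,0,0,0,0,0,0,0,0,0,0]

```text
time: 26.52
tcp_pos: [0.4877, -0.2586, 0.0742]
tcp_rot: [-0.0, 1.0, 0.031, 0.0]
ft_force: [0.1, 0.5, -0.2]
width: 0.0877
```

```bash
python3 g.py 0.4875 -0.2587 0.0755 3.6
```

```text
pos [ 0.4877 -0.2586  0.0742] yaw 3.6 zax [ 0.  0. -1.] w 0.0877 F [ 0.1  0.5 -0.2] t 26.525
shift mm [-0.2  0.1 -1.3] rot [-0. -0. -0.]
```

Call:
move_arm:
  motion: [0,0,-1.5,0,0,0,0,0,0,0,0,0,0,0,0,0,0,0,0,0,200,0,0,0,0,0,0,255,0,0,0,0,0,0,255,0,0,0,0,0,0,255,0,0,0,0,0,0,255]

```text
time: 27.4
tcp_pos: [0.4882, -0.2585, 0.0768]
tcp_rot: [-0.0, 1.0, 0.031, 0.001]
ft_force: [-0.7, 0.7, 0.3]
width: 0.0659
```

Call:
move_arm:
  motion: [0,0,-4,0,0,0,255,0,0,-7,0,0,0,255]

```text
time: 27.65
tcp_pos: [0.4876, -0.2584, 0.0873]
tcp_rot: [-0.0, 1.0, 0.031, 0.0]
ft_force: [-0.7, 0.2, 0.4]
width: 0.066
```

```bash
python3 g.py 0.4875 -0.2587 0.0755 3.6;  python3 - <<'E'
from h import *
save('side','s13.png')
im=cv2.imread('pics/s13.png')[150:320,300:480]; cv2.imwrite('pics/s13c.png',cv2.resize(im,None,fx=3,fy=3,interpolation=2))
E
```

```text
pos [ 0.4876 -0.2584  0.0873] yaw 3.6 zax [ 0.     0.001 -1.   ] w 0.066 F [-0.7  0.2  0.4] t 27.65
shift mm [-0.1  0.3 11.8] rot [-0.001 -0.    -0.   ]
```

View pics/s13c.png

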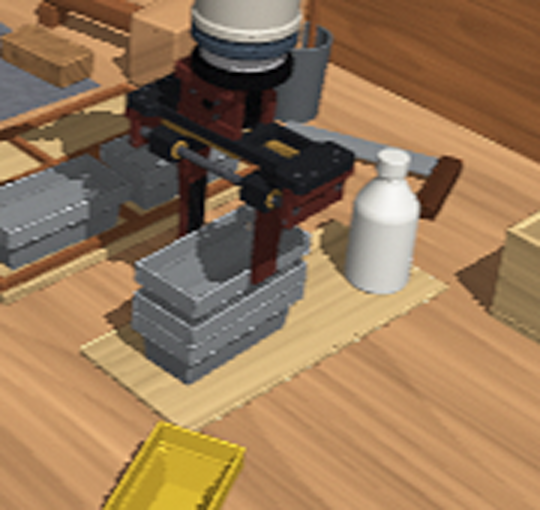

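Call:
move_arm:
  motion: [0,0,-25,0,0,0,255,0,0,-45,0,0,0,255,-2,-25,-10,0,0,0,255,-2,-45,0,0,0,0.02,255,-2,-50,0,0,0,0.02,255,-2,-50,0,0,0,0.02,255,-2,-50,0,0,0,0.02,255,-2,-50,0,0,0,0,255,-2,-35,0,0,0,0,255,0,-15,0,0,0,0,255,0,0,0,0,0,0,255]

```text
time: 29.08
tcp_pos: [0.469, 0.0683, 0.1751]
tcp_rot: [0.001, 1.0, -0.012, 0.005]
ft_force: [0.2, 0.1, -0.6]
width: 0.0658
```

```bash
python3 g.py 0.47 0.066 0.0475 -1
```

```text
pos [0.469  0.0683 0.1751] yaw -1.3 zax [ 0.009 -0.002 -1.   ] w 0.0658 F [ 0.2  0.1 -0.6] t 29.075
shift mm [-1.000e-01  2.100e+00  1.276e+02] rot [ 0.002 -0.009 -0.006]
```

Call:
move_arm:
  motion: [1,2,0,0.002,-0.009,0,255,0,0,25,0,0,0,255,0,0,25,0,0,0,255,0,0,25,0,0,0,255,0,0,15,0,0,0,255,0,0,0,0,0,0,255]

```text
time: 29.82
tcp_pos: [0.4718, 0.0582, 0.0833]
tcp_rot: [0.001, 1.0, -0.017, 0.0]
ft_force: [-0.1, -0.3, -0.9]
width: 0.0653
```

```bash
python3 g.py 0.47 0.066 0.0475 -1
```

```text
pos [0.4718 0.0582 0.0833] yaw -1.9 zax [ 0.    -0.002 -1.   ] w 0.0653 F [-0.1 -0.3 -0.9] t 29.825
shift mm [-2.1 -7.8 35.8] rot [ 0.002 -0.    -0.016]
```

Call:
move_arm:
  motion: [-2,-8,0,0.002,0,-0.016,255,0,0,0,0,0,0,255,0,0,12,0,0,0,255,0,0,0,0,0,0,255,0,0,12,0,0,0,255,0,0,0,0,0,0,255]

```text
time: 30.58
tcp_pos: [0.4715, 0.0667, 0.0605]
tcp_rot: [-0.0, 1.0, -0.008, 0.002]
ft_force: [-0.2, -0.0, -0.8]
width: 0.0655
```

```bash
python3 g.py 0.47 0.066 0.0475 -1;  python3 - <<'E'
from h import *
save('side','s14.png')
im=cv2.imread('pics/s14.png')[120:290,230:430]; cv2.imwrite('pics/s14c.png',cv2.resize(im,None,fx=3,fy=3,interpolation=2))
E
```

```text
pos [0.4715 0.0667 0.0605] yaw -0.9 zax [ 0.004  0.    -1.   ] w 0.0655 F [-0.2 -0.  -0.8] t 30.575
shift mm [-1.5  0.7 13. ] rot [-0.    -0.004  0.001]
```

View pics/s14c.png

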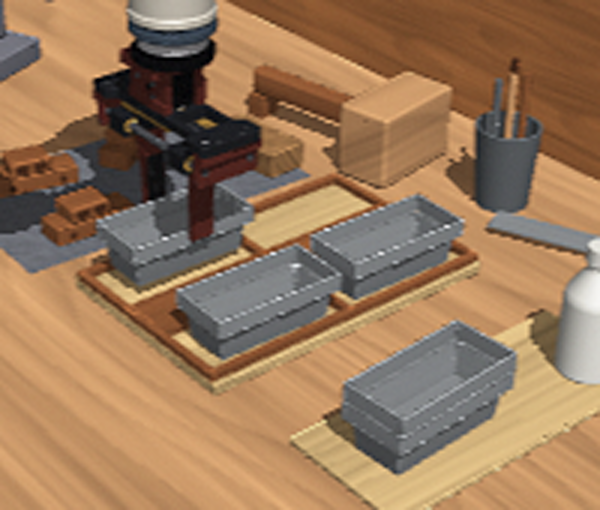

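Call:
move_arm:
  motion: [-1,0,7,0,-0.004,0,255,0,0,0,0,0,0,255,0,0,4,0,0,0,255,0,0,0,0,0,0,255,0,0,2,0,0,0,255,0,0,0,0,0,0,255]

```text
time: 31.38
tcp_pos: [0.4714, 0.0667, 0.0481]
tcp_rot: [-0.0, 1.0, -0.008, 0.001]
ft_force: [0.4, -0.2, 0.2]
width: 0.0653
```

Call:
move_arm:
  motion: [0,0,1.5,0,0,0,255,0,0,0,0,0,0,255]

```text
time: 31.62
tcp_pos: [0.4716, 0.0667, 0.0468]
tcp_rot: [-0.0, 1.0, -0.008, 0.002]
ft_force: [0.1, -0.5, -0.4]
width: 0.0658
```

Call:
move_arm:
  motion: [0,0,1,0,0,0,255,0,0,0,0,0,0,0,0,0,0,0,0,0,0,0,0,0,0,0,0,0,0,0,0,0,0,0,0,0,0,0,0,0,0,0,0,0,-20,0,0,0,0,0,0,-30,0,0,0,0,0,0,-50,0,0,0,0,0,0,-50,0,0,0,0,10,-40,-30,0,0,0,0,10,-40,0,0,0,0,0,10,-40,0,0,0,0,0,0,0,0,0,0,0,0]

```text
time: 33.38
tcp_pos: [0.5041, 0.1889, 0.232]
tcp_rot: [-0.001, 1.0, -0.01, 0.002]
ft_force: [-0.2, -0.3, 0.5]
width: 0.0874
```

Call:
move_arm:
  motion: [0,0,0,0,0,-0.1745,0,0,0,0,0,0,-0.1745,0,0,0,0,0,0,-0.1745,0,0,0,0,0,0,-0.1745,0,0,0,0,0,0,-0.1745,0,0,0,0,0,0,-0.1745,0,0,0,0,0,0,-0.1745,0,0,0,0,0,0,-0.1745,0,0,0,0,0,0,-0.1745,0,0,0,0,0,0,0,0]

```text
time: 34.62
tcp_pos: [0.5025, 0.1794, 0.2309]
tcp_rot: [0.002, 0.699, 0.715, -0.001]
ft_force: [-0.5, -0.0, -0.4]
width: 0.0873
```

```bash
python3 g.py 0.5 0.26 0.25 90;  python3 - <<'E'
from h import *
C=camT('wrist');im=save('wrist','w15.png'); np.savez('w15.npz',K=C[0],R=C[1],o=C[2],im=im)
for n in ['car1_c','car2_c','car4_c']: print(n,marks('wrist',n))
print('side tray',marks('side','tray5_c'),marks('side','tray4_c'),marks('side','tray3_c'))
E
```

```text
pos [0.5025 0.1794 0.2309] yaw 91.4 zax [ 0.001 -0.004 -1.   ] w 0.0873 F [-0.5 -0.  -0.4] t 34.625
shift mm [ 80.5  -0.6 -19.4] rot [0.001 0.004 0.024]
car1_c [([0.456, 0.2, 0.019], 0.97)]
car2_c [([0.305, 0.339, 0.021], 0.84), ([0.461, 0.318, 0.021], 0.74)]
car4_c [([0.587, 0.312, 0.019], 0.71)]
side tray [([0.304, -0.391, 0.028], 0.85), ([0.472, -0.059, 0.034], 0.7)] [([0.626, -0.058, 0.033], 0.86)] [([0.47, 0.066, 0.042], 0.97)]
```

View pics/w15.png

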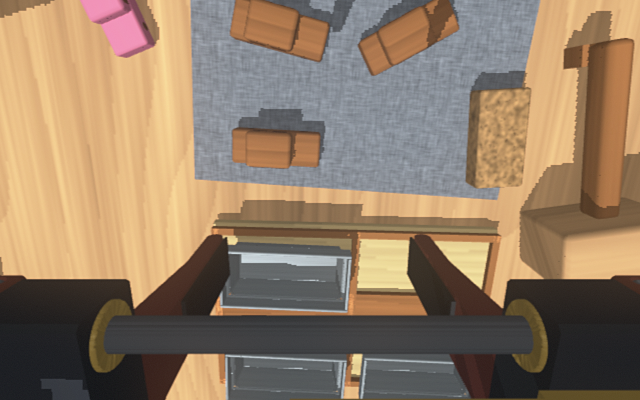

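Call:
move_arm:
  motion: [10,-25,20,0,0,0.024,0,10,-22,30,0,0,0,0,0,0,20,0,0,0,0,0,0,0,0,0,0,0]

```text
time: 35.48
tcp_pos: [0.4554, 0.1997, 0.1594]
tcp_rot: [0.002, 0.708, 0.706, -0.0]
ft_force: [-0.1, -0.1, 1.2]
width: 0.0875
```

```bash
python3 g.py 0.453 0.2 0.05 90;  python3 - <<'E'
from h import *
C=camT('wrist');im=save('wrist','w16.png'); np.savez('w16.npz',K=C[0],R=C[1],o=C[2],im=im)
c=im[100:300,220:420]; cv2.imwrite('pics/w16c.png',cv2.resize(c[:,:,::-1],None,fx=3,fy=3,interpolation=cv2.INTER_CUBIC))
E
```

```text
pos [0.4554 0.1997 0.1594] yaw 89.8 zax [ 0.003 -0.004 -1.   ] w 0.0875 F [-0.1 -0.1  1.2] t 35.475
shift mm [  0.7  -2.7 109.4] rot [ 0.003  0.004 -0.003]
```

View pics/w16c.png

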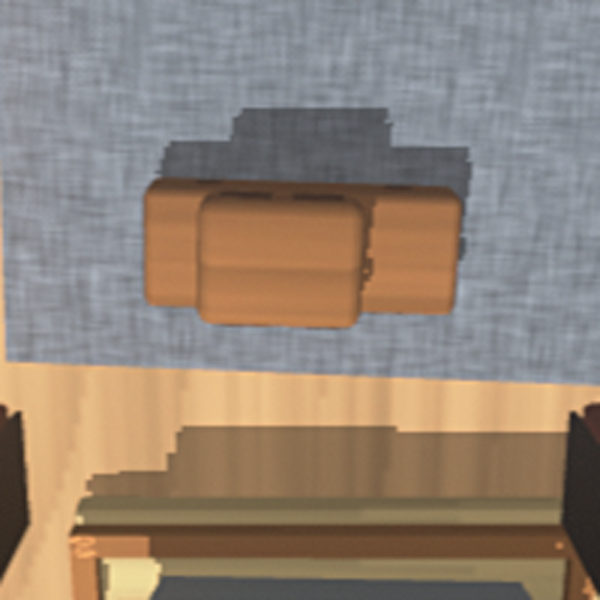

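Run:
```python
from h import *
C,im=load('w16.npz')
W=p2w(C,np.array([(202,198),(361,204),(358,327),(198,322)])/3+[220,100],0.038); print(W.round(4),W.mean(0))
print((W[1]-W[0])*1000,(W[2]-W[3])*1000,(W[0]-W[3])*1000)
```

```text
[[0.4322 0.2192 0.038 ]
 [0.4751 0.2175 0.038 ]
 [0.4747 0.1827 0.038 ]
 [0.4302 0.1843 0.038 ]] [0.45306587 0.20092869 0.038     ]
[42.80445979 -1.7614101   0.        ] [44.49767756 -1.60017137  0.        ] [ 2.01437764 34.92189883  0.        ]
```

Call:
move_arm:
  motion: [1,-2,20,0.003,0.004,0.035,0,0,0,25,0,0,0,0,0,0,25,0,0,0,0,0,0,15,0,0,0,0,0,0,0,0,0,0,0]

```text
time: 36.15
tcp_pos: [0.4572, 0.2003, 0.0734]
tcp_rot: [0.001, 0.724, 0.69, 0.003]
ft_force: [-0.9, 0.2, 0.1]
width: 0.088
```

```bash
python3 g.py 0.453 0.201 0.026 87.8
```

```text
pos [0.4572 0.2003 0.0734] yaw 87.3 zax [ 0.005  0.003 -1.   ] w 0.088 F [-0.9  0.2  0.1] t 36.15
shift mm [ 0.3 -4.5 47.3] rot [ 0.005 -0.003 -0.009]
```

Call:
move_arm:
  motion: [0,-4.5,0,0.005,-0.003,-0.009,0,0,0,12,0,0,0,0,0,0,0,0,0,0,0,0,0,12,0,0,0,0,0,0,0,0,0,0,0,0,0,10,0,0,0,0,0,0,0,0,0,0,0]

```text
time: 37.02
tcp_pos: [0.4538, 0.2011, 0.0395]
tcp_rot: [0.001, 0.721, 0.693, 0.002]
ft_force: [-0.3, 0.1, -0.2]
width: 0.0879
```

```bash
python3 g.py 0.453 0.201 0.026 87.8
```

```text
pos [0.4538 0.2011 0.0395] yaw 87.8 zax [ 0.003  0.001 -1.   ] w 0.0879 F [-0.3  0.1 -0.2] t 37.025
shift mm [-0.1 -0.9 13.5] rot [ 0.003 -0.002 -0.   ]
```

Call:
move_arm:
  motion: [0,-1,8,0.003,-0.002,0,0,0,0,0,0,0,0,0,0,0,5,0,0,0,0,0,0,0,0,0,0,0]

```text
time: 37.52
tcp_pos: [0.4529, 0.2012, 0.0258]
tcp_rot: [0.0, 0.721, 0.693, -0.0]
ft_force: [-0.4, -0.6, -0.3]
width: 0.0875
```

```bash
python3 g.py 0.453 0.201 0.026 87.8
python3 - <<'E'
from h import *
save('side','s17.png')
im=cv2.imread('pics/s17.png')[120:240,180:340]; cv2.imwrite('pics/s17c.png',cv2.resize(im,None,fx=4,fy=4,interpolation=2))
E
```

```text
pos [0.4529 0.2012 0.0258] yaw 87.8 zax [ 0.    -0.001 -1.   ] w 0.0875 F [-0.4 -0.6 -0.3] t 37.525
shift mm [-0.2  0.1 -0.2] rot [ 0.     0.001 -0.   ]
```

View pics/s17c.png

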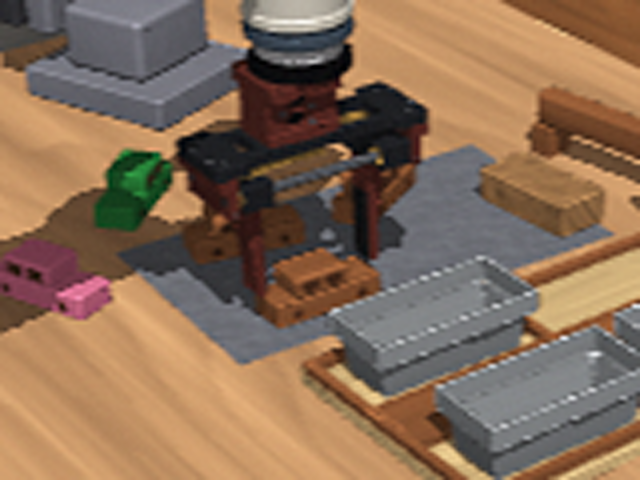

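Fingers straddle the cabin just above the chassis. Closing.

Call:
move_arm:
  motion: [0,0,0,0,0,0,150,0,0,0,0,0,0,255,0,0,0,0,0,0,255,0,0,0,0,0,0,255,0,0,0,0,0,0,255,0,0,0,0,0,0,255,0,0,0,0,0,0,255]

```text
time: 38.45
tcp_pos: [0.4535, 0.2014, 0.0268]
tcp_rot: [0.001, 0.721, 0.693, 0.001]
ft_force: [1.1, 0.3, 1.0]
width: 0.0456
```

Call:
move_arm:
  motion: [0,0,-10,0,0,0,255,0,0,-30,0,0,0,255,0,0,-40,0,0,0,255,0,0,-25,0,0,0,255,-20,3,0,0,0,0,255,-40,4,0,0,0,-0.02,255,-40,4,0,0,0,0,255,-25,2,0,0,0,0,255,-5,0,0,0,0,0,255,0,0,0,0,0,0,255]

```text
time: 39.7
tcp_pos: [0.4635, 0.0685, 0.1416]
tcp_rot: [0.002, 0.713, 0.701, 0.003]
ft_force: [0.5, 0.7, -0.3]
width: 0.0457
```

```bash
python3 g.py 0.4665 0.0665 0.042 89.1;  python3 - <<'E'
from h import *
save('side','s18.png');C=camT('wrist');im=save('wrist','w18.png'); np.savez('w18.npz',K=C[0],R=C[1],o=C[2],im=im)
E
```

```text
pos [0.4635 0.0685 0.1416] yaw 89.1 zax [ 0.007  0.001 -1.   ] w 0.0457 F [ 0.5  0.7 -0.3] t 39.7
shift mm [-2.1  2.3 99.6] rot [ 0.007 -0.001 -0.001]
```

View pics/w18.png

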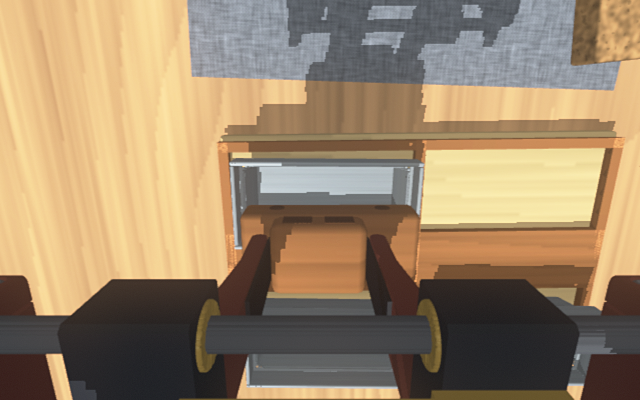

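View pics/s18.png

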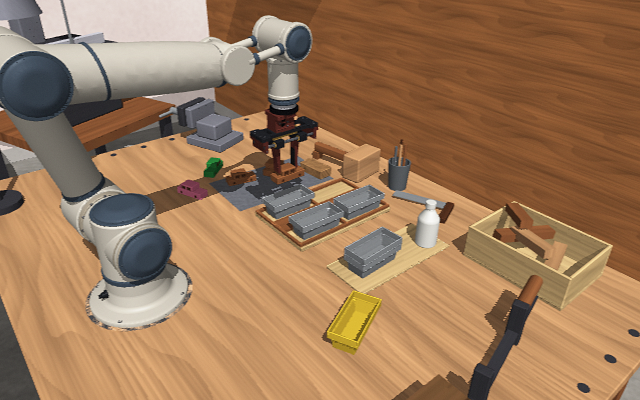

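Call:
move_arm:
  motion: [-2,2,0,0.007,-0.001,0,255,0,0,20,0,0,0,255,0,0,20,0,0,0,255,0,0,15,0,0,0,255,0,0,0,0,0,0,255]

```text
time: 40.42
tcp_pos: [0.4643, 0.0692, 0.0806]
tcp_rot: [-0.002, 0.711, 0.703, -0.001]
ft_force: [0.1, 0.3, 0.6]
width: 0.0455
```

```bash
python3 g.py 0.4665 0.0665 0.042 89.1
```

```text
pos [0.4643 0.0692 0.0806] yaw 89.4 zax [-0.004  0.001 -1.   ] w 0.0455 F [0.1 0.3 0.6] t 40.425
shift mm [-2.7  2.4 38.6] rot [-0.004 -0.     0.004]
```

Call:
move_arm:
  motion: [-3,2,0,-0.004,0,0.004,255,0,0,0,0,0,0,255,0,0,12,0,0,0,255,0,0,0,0,0,0,255,0,0,12,0,0,0,255,0,0,0,0,0,0,255]

```text
time: 41.18
tcp_pos: [0.4672, 0.066, 0.0563]
tcp_rot: [0.001, 0.713, 0.702, 0.001]
ft_force: [-0.1, -0.1, -1.8]
width: 0.0455
```

```bash
python3 g.py 0.4665 0.0665 0.042 89.1
```

```text
pos [0.4672 0.066  0.0563] yaw 89.1 zax [ 0.003  0.001 -1.   ] w 0.0455 F [-0.1 -0.1 -1.8] t 41.175
shift mm [ 0.5 -0.7 14.3] rot [ 0.003 -0.001  0.   ]
```

Call:
move_arm:
  motion: [0,-0.5,8,0.003,0,0,255,0,0,0,0,0,0,255,0,0,4,0,0,0,255,0,0,0,0,0,0,255,0,0,2,0,0,0,255,0,0,0,0,0,0,255]

```text
time: 41.92
tcp_pos: [0.4669, 0.0661, 0.0417]
tcp_rot: [-0.0, 0.713, 0.702, 0.0]
ft_force: [-0.3, -0.6, -0.6]
width: 0.0454
```

```bash
python3 g.py 0.4665 0.0665 0.042 89.1
```

```text
pos [0.4669 0.0661 0.0417] yaw 89.1 zax [-0.     0.001 -1.   ] w 0.0454 F [-0.3 -0.6 -0.6] t 41.925
shift mm [ 0.4 -0.5 -0.3] rot [-0.    -0.001  0.   ]
```

Call:
move_arm:
  motion: [0,0,1.5,0,0,0,255,0,0,0,0,0,0,255,0,0,0,0,0,0,85,0,0,0,0,0,0,85,0,0,0,0,0,0,85,0,0,0,0,0,0,85]

```text
time: 42.68
tcp_pos: [0.4675, 0.0662, 0.0415]
tcp_rot: [0.0, 0.713, 0.702, 0.001]
ft_force: [0.1, -0.4, 0.4]
width: 0.0583
```

Call:
move_arm:
  motion: [0,0,-15,0,0,0,85,0,0,-30,0,0,0,85,0,0,-40,0,0,0,85,0,0,-30,0,0,0,85,0,0,-30,0,0,0,0,0,0,0,0,0,0,0]

```text
time: 43.42
tcp_pos: [0.4673, 0.066, 0.1964]
tcp_rot: [0.002, 0.713, 0.702, 0.002]
ft_force: [-0.7, 0.3, -1.4]
width: 0.0748
```

```bash
python3 g.py 0.46 0.316 0.16 77;  python3 - <<'E'
from h import *
C=camT('wrist');im=save('wrist','w19.png'); np.savez('w19.npz',K=C[0],R=C[1],o=C[2],im=im)
for n in ['car1_c','tray3_c','car2_c','car4_c']: print(marks('wrist',n))
E
```

```text
pos [0.4673 0.066  0.1964] yaw 89.1 zax [ 0.005  0.001 -1.   ] w 0.0748 F [-0.7  0.3 -1.4] t 43.425
shift mm [249.8 -11.4  36.6] rot [ 0.005 -0.002  0.211]
[([0.474, 0.069, 0.038], 0.74)]
[]
[]
[]
```

View pics/w19.png

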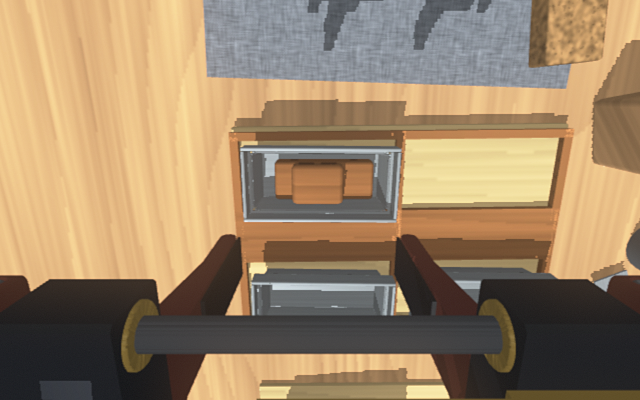

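Call:
move_arm:
  motion: [25,0,0,0,0,0,0,45,-3,0,0,0,0,0,45,-3,0,0,0,0,0,45,-3,0,0,0,0.07,0,45,0,10,0,0,0.07,0,30,0,10,0,0,0.07,0,0,0,0,0,0,0,0]

```text
time: 44.55
tcp_pos: [0.4641, 0.3055, 0.1593]
tcp_rot: [-0.003, 0.785, 0.619, -0.009]
ft_force: [1.1, -0.5, -0.8]
width: 0.088
```

```bash
python3 g.py 0.46 0.316 0.16 77;  python3 - <<'E'
from h import *
C=camT('wrist');im=save('wrist','w20.png'); np.savez('w20.npz',K=C[0],R=C[1],o=C[2],im=im)
for n in ['car2_c','car4_c']: print(marks('wrist',n))
E
```

```text
pos [0.4641 0.3055 0.1593] yaw 76.6 zax [-0.018 -0.006 -1.   ] w 0.088 F [ 1.1 -0.5 -0.8] t 44.55
shift mm [ 9.3 -6.4 -0.7] rot [-0.016  0.01  -0.008]
[([0.425, 0.434, 0.017], 0.82), ([0.46, 0.32, 0.021], 0.71)]
[([0.587, 0.314, 0.016], 0.83)]
```

View pics/w20.png

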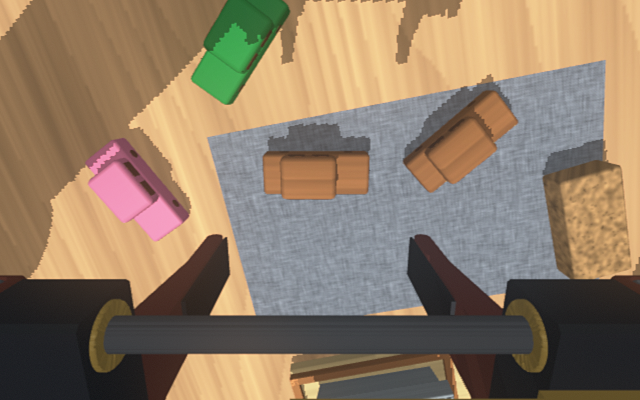

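Run:
```python
from h import *
C,im=load('w20.npz')
c=im[110:220,240:400]; cv2.imwrite('pics/w20c.png',cv2.resize(c[:,:,::-1],None,fx=4,fy=4,interpolation=cv2.INTER_CUBIC))
c=im[60:220,380:540]; cv2.imwrite('pics/w20d.png',cv2.resize(c[:,:,::-1],None,fx=3,fy=3,interpolation=cv2.INTER_CUBIC))
```

```text
(no output)
```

View pics/w20c.png

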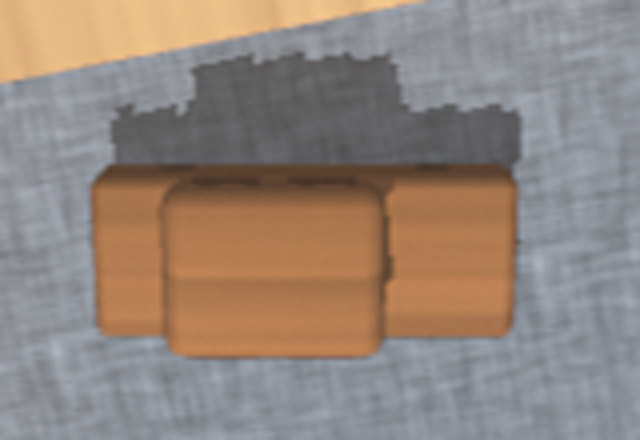

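View pics/w20d.png

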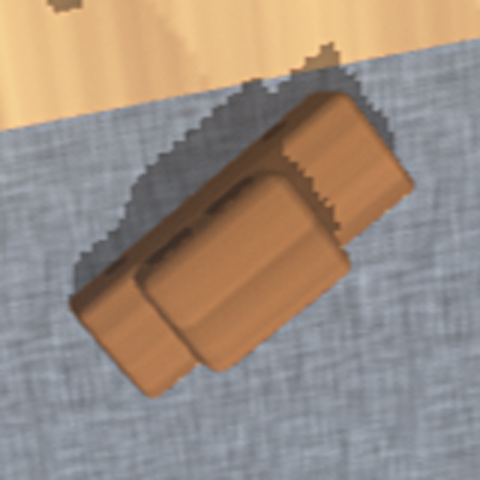

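```bash
python3 - <<'E'
from h import *
C,im=load('w20.npz')
for P,f,o in [([(165,185),(385,185),(382,357),(168,357)],4,[240,110]),([(138,278),(280,170),(352,262),(218,373)],3,[380,60])]:
    W=p2w(C,np.array(P)/f+o,0.038); print(W.mean(0).round(4), [ (np.linalg.norm(d).round(4),np.degrees(np.arctan2(d[1],d[0])).round(1)) for d in (W[1]-W[0],W[2]-W[3],W[0]-W[3])])
E
python3 g.py 0.457 0.317 0.026 77
```

```text
[0.4583 0.3161 0.038 ] [(np.float64(0.0441), np.float64(-13.3)), (np.float64(0.0444), np.float64(-13.1)), (np.float64(0.0359), np.float64(75.9))]
[0.5819 0.3099 0.038 ] [(np.float64(0.044), np.float64(26.0)), (np.float64(0.0439), np.float64(30.0)), (np.float64(0.0351), np.float64(119.2))]
pos [0.4651 0.3036 0.1618] yaw 76.4 zax [-0.015 -0.005 -1.   ] w 0.0882 F [-0.2 -0.2 -0.5] t 44.7
shift mm [ 12.2  -9.2 135.8] rot [-0.013  0.008 -0.01 ]
```

Call:
move_arm:
  motion: [11,-8,0,-0.013,0.008,-0.007,0,0,0,25,0,0,0,0,0,0,25,0,0,0,0,0,0,25,0,0,0,0,0,0,0,0,0,0,0]

```text
time: 45.32
tcp_pos: [0.4606, 0.3159, 0.0892]
tcp_rot: [0.001, 0.784, 0.621, 0.005]
ft_force: [0.2, 0.1, -0.2]
width: 0.0879
```

```bash
python3 g.py 0.458 0.316 0.026 76.8
```

```text
pos [0.4606 0.3159 0.0892] yaw 76.8 zax [ 0.008  0.005 -1.   ] w 0.0879 F [ 0.2  0.1 -0.2] t 45.325
shift mm [-1.  -3.  63.2] rot [ 0.007 -0.007 -0.001]
```

Call:
move_arm:
  motion: [-1,-3,10,0.007,-0.007,0,0,0,0,15,0,0,0,0,0,0,0,0,0,0,0,0,0,12,0,0,0,0,0,0,0,0,0,0,0,0,0,10,0,0,0,0,0,0,0,0,0,0,0]

```text
time: 46.2
tcp_pos: [0.4588, 0.3165, 0.043]
tcp_rot: [0.0, 0.784, 0.621, 0.002]
ft_force: [-0.8, -0.9, -0.0]
width: 0.0878
```

```bash
python3 g.py 0.458 0.316 0.026 76.8
```

```text
pos [0.4588 0.3165 0.043 ] yaw 76.8 zax [ 0.004  0.003 -1.   ] w 0.0878 F [-0.8 -0.9 -0. ] t 46.2
shift mm [-0.8 -0.7 17. ] rot [ 0.004 -0.004 -0.001]
```

Call:
move_arm:
  motion: [-0.5,-0.5,9,0.004,-0.004,0,0,0,0,0,0,0,0,0,0,0,7,0,0,0,0,0,0,0,0,0,0,0,0,0,0,0,0,0,150,0,0,0,0,0,0,255,0,0,0,0,0,0,255,0,0,0,0,0,0,255,0,0,0,0,0,0,255,0,0,0,0,0,0,255,0,0,0,0,0,0,255]

```text
time: 47.58
tcp_pos: [0.4587, 0.3165, 0.0267]
tcp_rot: [0.0, 0.784, 0.621, 0.0]
ft_force: [0.6, 0.4, -0.1]
width: 0.0457
```

```bash
python3 g.py 0.458 0.316 0.026 76.8
```

```text
pos [0.4587 0.3165 0.0267] yaw 76.8 zax [ 0.  0. -1.] w 0.0457 F [ 0.6  0.4 -0.1] t 47.575
shift mm [-0.6 -0.5  0.7] rot [ 0.    -0.    -0.001]
```

Call:
move_arm:
  motion: [0,0,-10,0,0,0,255,0,0,-30,0,0,0,255,0,0,-40,0,0,0,255,0,0,-35,0,0,-0.1,255,0,0,0,0,0,-0.104,255,-25,0,0,0,0,0,255,-45,1,0,0,0,0,255,-50,1,0,0,0,0,255,-50,1,0,0,0,0,255,-50,1,0,0,0,0,255,-50,1,0,0,0,0,255,-50,1,0,0,0,0,255,-35,1,0,0,0,0,255,-15,1,0,0,0,0,255,0,0,0,0,0,0,255]

```text
time: 49.45
tcp_pos: [0.4601, -0.0636, 0.1558]
tcp_rot: [0.004, 0.714, 0.701, 0.005]
ft_force: [-0.4, -0.0, -0.1]
width: 0.0456
```

```bash
python3 g.py 0.4665 -0.059 0.042 88.6
```

```text
pos [ 0.4601 -0.0636  0.1558] yaw 89.0 zax [ 0.012  0.002 -1.   ] w 0.0456 F [-0.4 -0.  -0.1] t 49.45
shift mm [  4.5   4.9 113.9] rot [ 0.012 -0.002  0.006]
```

Call:
move_arm:
  motion: [5,6,10,0.012,-0.002,0.006,255,0,0,25,0,0,0,255,0,0,25,0,0,0,255,0,0,10,0,0,0,255,0,0,0,0,0,0,255]

```text
time: 50.08
tcp_pos: [0.468, -0.0513, 0.0823]
tcp_rot: [-0.002, 0.713, 0.701, 0.0]
ft_force: [-0.0, 0.2, -1.1]
width: 0.0458
```

```bash
python3 g.py 0.4665 -0.059 0.042 88.6;  python3 - <<'E'
from h import *
C=camT('wrist');im=save('wrist','w21.png'); np.savez('w21.npz',K=C[0],R=C[1],o=C[2],im=im)
E
```

```text
pos [ 0.468  -0.0513  0.0823] yaw 89.0 zax [-0.002  0.002 -1.   ] w 0.0458 F [-0.   0.2 -1.1] t 50.075
shift mm [-7.8 -1.3 40.3] rot [-0.002 -0.002  0.007]
```

View pics/w21.png

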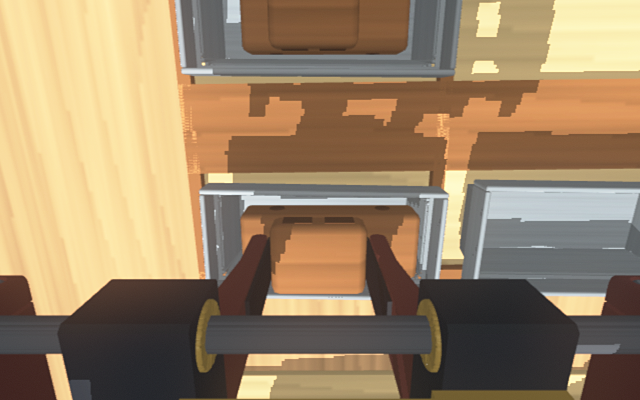

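Call:
move_arm:
  motion: [-8,-1,0,-0.002,-0.002,0.007,255,0,0,0,0,0,0,255,0,0,12,0,0,0,255,0,0,0,0,0,0,255,0,0,12,0,0,0,255,0,0,0,0,0,0,255]

```text
time: 50.88
tcp_pos: [0.4682, -0.0603, 0.0595]
tcp_rot: [0.002, 0.716, 0.698, 0.001]
ft_force: [0.6, 0.4, -0.6]
width: 0.0454
```

```bash
python3 g.py 0.4665 -0.059 0.042 88.6
```

```text
pos [ 0.4682 -0.0603  0.0595] yaw 88.6 zax [ 0.005 -0.001 -1.   ] w 0.0454 F [ 0.6  0.4 -0.6] t 50.875
shift mm [ 1.3 -1.8 17.5] rot [ 0.005  0.001 -0.001]
```

Call:
move_arm:
  motion: [1,-1.5,8,0.005,0,0,255,0,0,0,0,0,0,255,0,0,5,0,0,0,255,0,0,0,0,0,0,255,0,0,3,0,0,0,255,0,0,0,0,0,0,255]

```text
time: 51.62
tcp_pos: [0.4669, -0.0591, 0.0426]
tcp_rot: [0.0, 0.716, 0.698, -0.0]
ft_force: [1.1, 0.4, 0.1]
width: 0.0458
```

Call:
move_arm:
  motion: [0,0,1.5,0,0,0,255,0,0,0,0,0,0,255]

```text
time: 51.88
tcp_pos: [0.4671, -0.0592, 0.0413]
tcp_rot: [0.0, 0.716, 0.698, -0.0]
ft_force: [-0.1, 0.4, -0.9]
width: 0.0455
```

Release, rise, and then travel towards car 4.

Call:
move_arm:
  motion: [0,0,1,0,0,0,255,0,0,0,0,0,0,85,0,0,0,0,0,0,85,0,0,0,0,0,0,85,0,0,0,0,0,0,85,0,0,-15,0,0,0,85,0,0,-30,0,0,0,85,0,0,-40,0,0,0,85,0,0,-40,0,0,0,85,25,5,-20,0,0,0,0,40,15,0,0,0,0,0,45,15,0,0,0,0,0,45,15,0,0,0,0,0,45,15,0,0,0,0,0,45,15,0,0,0,0,0,45,15,0,0,0,0,0,35,15,0,0,0,0,0,20,5,0,0,0,0,0,0,0,0,0,0,0,0]

```text
time: 54.25
tcp_pos: [0.5964, 0.2936, 0.2078]
tcp_rot: [0.006, 0.717, 0.697, 0.006]
ft_force: [0.5, -0.7, -0.2]
width: 0.0875
```

```bash
python3 g.py 0.582 0.31 0.16 118.5;  python3 - <<'E'
from h import *
C=camT('wrist');im=save('wrist','w22.png'); np.savez('w22.npz',K=C[0],R=C[1],o=C[2],im=im)
save('side','s22.png')
E
```

```text
pos [0.5964 0.2936 0.2078] yaw 88.4 zax [ 0.017  0.    -1.   ] w 0.0875 F [ 0.5 -0.7 -0.2] t 54.25
shift mm [ 15.9 -15.6  47.6] rot [ 0.016  0.004 -0.525]
```

View pics/w22.png

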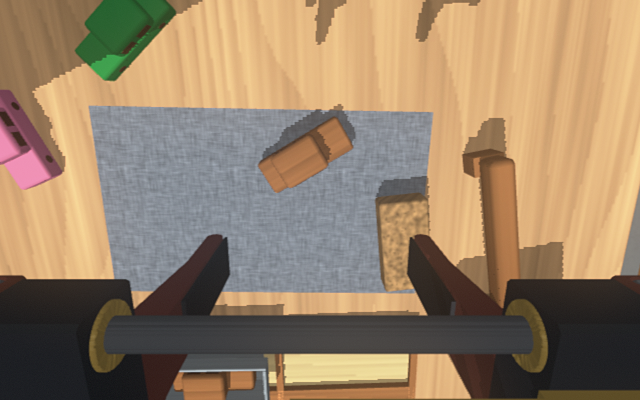

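View pics/s22.png

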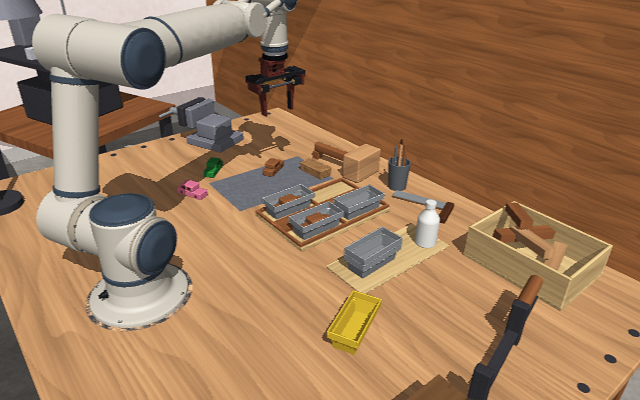

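Call:
move_arm:
  motion: [16,-15,0,0.016,0.004,0,0,0,0,0,0,0,-0.175,0,0,0,0,0,0,-0.175,0,0,0,25,0,0,-0.175,0,0,0,20,0,0,0,0,0,0,0,0,0,0,0,0,0,0,0,0,0,0]

```text
time: 55.22
tcp_pos: [0.5773, 0.3087, 0.1662]
tcp_rot: [-0.002, 0.51, 0.86, 0.004]
ft_force: [-0.6, 0.6, 0.3]
width: 0.0872
```

```bash
python3 g.py 0.582 0.31 0.16 118.5;  python3 - <<'E'
from h import *
C=camT('wrist');im=save('wrist','w23.png'); np.savez('w23.npz',K=C[0],R=C[1],o=C[2],im=im)
c=im[90:250,220:420]; cv2.imwrite('pics/w23c.png',cv2.resize(c[:,:,::-1],None,fx=3.5,fy=3.5,interpolation=cv2.INTER_CUBIC))
E
```

```text
pos [0.5773 0.3087 0.1662] yaw 118.7 zax [ 0.001  0.008 -1.   ] w 0.0872 F [-0.6  0.6  0.3] t 55.225
shift mm [-1.2  4.7  6.2] rot [ 0.005 -0.007  0.003]
```

View pics/w23c.png

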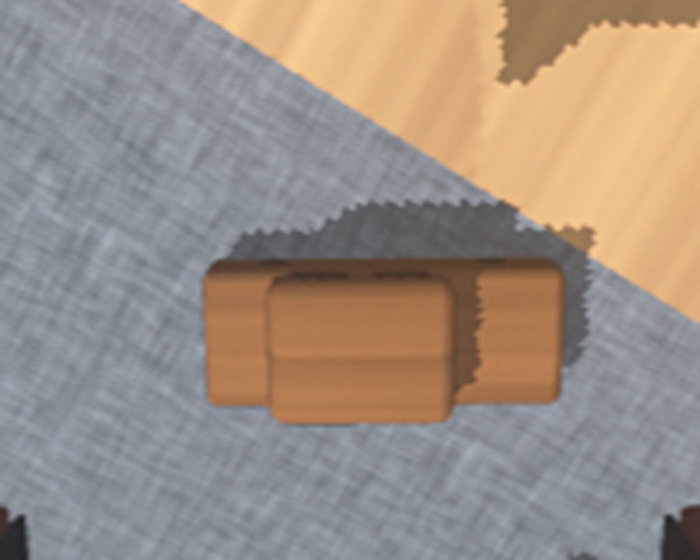

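Run:
```python
from h import *
C,im=load('w23.npz')
W=p2w(C,np.array([(267,278),(453,278),(452,423),(270,424)])/3.5+[220,90],0.038); print(W.mean(0).round(4), [ (np.linalg.norm(d).round(4),np.degrees(np.arctan2(d[1],d[0])).round(1)) for d in (W[1]-W[0],W[2]-W[3],W[0]-W[3])])
```

```text
[0.5827 0.3096 0.038 ] [(np.float64(0.0441), np.float64(28.6)), (np.float64(0.0445), np.float64(28.9)), (np.float64(0.0362), np.float64(118.9))]
```

Call:
move_arm:
  motion: [-1,5,10,0.005,-0.007,0,0,0,0,25,0,0,0,0,0,0,25,0,0,0,0,0,0,15,0,0,0,0,0,0,0,0,0,0,0]

```text
time: 55.9
tcp_pos: [0.5845, 0.3113, 0.0901]
tcp_rot: [0.001, 0.511, 0.859, 0.001]
ft_force: [0.7, 0.8, -0.2]
width: 0.0879
```

```bash
python3 g.py 0.582 0.31 0.026 118.7
```

```text
pos [0.5845 0.3113 0.0901] yaw 118.5 zax [ 0.003  0.    -1.   ] w 0.0879 F [ 0.7  0.8 -0.2] t 55.9
shift mm [ 0.2 -3.  64.1] rot [ 0.003  0.001 -0.003]
```

Call:
move_arm:
  motion: [0,-2.5,12,0.003,0,-0.003,0,0,0,0,0,0,0,0,0,0,15,0,0,0,0,0,0,0,0,0,0,0,0,0,15,0,0,0,0,0,0,0,0,0,0,0]

```text
time: 56.65
tcp_pos: [0.5834, 0.3104, 0.0476]
tcp_rot: [0.002, 0.51, 0.86, 0.001]
ft_force: [-0.2, -0.4, 0.9]
width: 0.088
```

```bash
python3 g.py 0.5825 0.31 0.026 118.7
```

```text
pos [0.5834 0.3104 0.0476] yaw 118.7 zax [ 0.004 -0.    -1.   ] w 0.088 F [-0.2 -0.4  0.9] t 56.65
shift mm [ 0.1 -1.  21.6] rot [ 0.003  0.002 -0.001]
```

Call:
move_arm:
  motion: [0,-1,11,0.003,0.002,0,0,0,0,0,0,0,0,0,0,0,9,0,0,0,0,0,0,0,0,0,0,0,0,0,0,0,0,0,150,0,0,0,0,0,0,255,0,0,0,0,0,0,255,0,0,0,0,0,0,255,0,0,0,0,0,0,255,0,0,0,0,0,0,255,0,0,0,0,0,0,255]

```text
time: 58.02
tcp_pos: [0.5831, 0.3102, 0.0275]
tcp_rot: [0.0, 0.51, 0.86, 0.001]
ft_force: [-0.0, 0.6, -0.8]
width: 0.0456
```

```bash
python3 g.py 0.5825 0.31 0.026 118.7
```

```text
pos [0.5831 0.3102 0.0275] yaw 118.7 zax [ 0.002  0.001 -1.   ] w 0.0456 F [-0.   0.6 -0.8] t 58.025
shift mm [ 0.1 -0.6  1.5] rot [ 0.002 -0.    -0.001]
```

Call:
move_arm:
  motion: [0,0,-10,0,0,0,255,0,0,-30,0,0,0,255,0,0,-40,0,0,0,255,0,0,-35,0,0,0,255,0,0,0,0,0,0.175,255,0,0,0,0,0,0.175,255,0,0,0,0,0,0.175,255,-25,2,0,0,0,0,255,-45,5,0,0,0,0,255,-50,5,0,0,0,0,255,-50,5,0,0,0,0,255,-50,5,0,0,0,0,255,-50,5,0,0,0,0,255,-45,5,0,0,0,0,255,-30,4,0,0,0,0,255,-15,2,0,0,0,0,255,0,0,0,0,0,0,255]

```text
time: 60.15
tcp_pos: [0.6071, -0.0729, 0.154]
tcp_rot: [0.003, 0.712, 0.702, 0.002]
ft_force: [0.0, 0.5, -1.7]
width: 0.0458
```

```bash
python3 g.py 0.6225 -0.059 0.042 88.6
```

```text
pos [ 0.6071 -0.0729  0.154 ] yaw 89.1 zax [ 0.006 -0.002 -1.   ] w 0.0458 F [ 0.   0.5 -1.7] t 60.15
shift mm [ 14.3  14.5 112.1] rot [0.006 0.002 0.009]
```

Call:
move_arm:
  motion: [14,15,10,0.006,0.002,0.009,255,0,0,25,0,0,0,255,0,0,25,0,0,0,255,0,0,10,0,0,0,255,0,0,0,0,0,0,255]

```text
time: 60.78
tcp_pos: [0.6229, -0.0531, 0.0843]
tcp_rot: [0.0, 0.712, 0.702, 0.002]
ft_force: [0.3, 0.5, 0.0]
width: 0.0455
```

```bash
python3 g.py 0.6225 -0.059 0.042 88.6;  python3 - <<'E'
from h import *
C=camT('wrist');im=save('wrist','w24.png'); np.savez('w24.npz',K=C[0],R=C[1],o=C[2],im=im)
E
```

```text
pos [ 0.6229 -0.0531  0.0843] yaw 89.2 zax [ 0.002  0.002 -1.   ] w 0.0455 F [0.3 0.5 0. ] t 60.775
shift mm [-6.  -0.4 42.3] rot [ 0.002 -0.002  0.01 ]
```

View pics/w24.png

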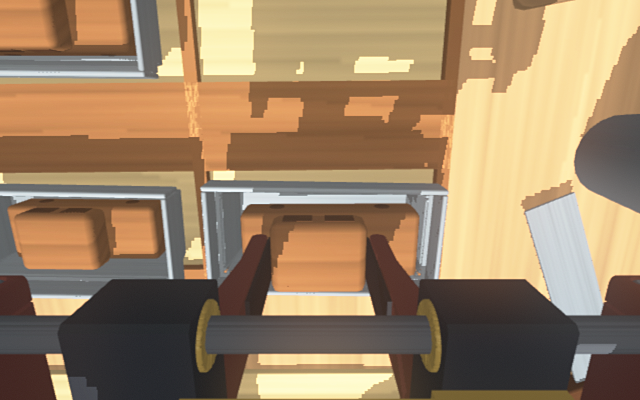

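Call:
move_arm:
  motion: [-6,0,0,0.002,-0.002,0.01,255,0,0,0,0,0,0,255,0,0,12,0,0,0,255,0,0,0,0,0,0,255,0,0,12,0,0,0,255,0,0,0,0,0,0,255]

```text
time: 61.58
tcp_pos: [0.6243, -0.0599, 0.062]
tcp_rot: [0.002, 0.716, 0.698, 0.002]
ft_force: [1.0, -0.6, -1.1]
width: 0.0459
```

```bash
python3 g.py 0.6225 -0.059 0.042 88.6
```

```text
pos [ 0.6243 -0.0599  0.062 ] yaw 88.6 zax [ 0.005 -0.001 -1.   ] w 0.0459 F [ 1.  -0.6 -1.1] t 61.575
shift mm [ 0.9 -1.9 20. ] rot [ 0.005  0.    -0.001]
```

Call:
move_arm:
  motion: [1,-1.5,9,0.005,0,0,255,0,0,0,0,0,0,255,0,0,7,0,0,0,255,0,0,0,0,0,0,255,0,0,3,0,0,0,255,0,0,0,0,0,0,255]

```text
time: 62.32
tcp_pos: [0.6231, -0.0587, 0.0423]
tcp_rot: [0.0, 0.716, 0.698, 0.0]
ft_force: [0.0, -0.3, -2.0]
width: 0.0456
```

Call:
move_arm:
  motion: [0,0,1,0,0,0,255,0,0,0,0,0,0,255]

```text
time: 62.58
tcp_pos: [0.6233, -0.0588, 0.042]
tcp_rot: [0.001, 0.716, 0.698, 0.0]
ft_force: [0.3, 0.3, -1.3]
width: 0.0453
```

Call:
move_arm:
  motion: [0,0,1,0,0,0,255,0,0,0,0,0,0,85,0,0,0,0,0,0,85,0,0,0,0,0,0,85,0,0,0,0,0,0,85,0,0,-15,0,0,0,85,0,0,-30,0,0,0,85,0,0,-40,0,0,0,85,0,0,-50,0,0,0,85,10,-10,-50,0,0,0,0,40,-20,-40,0,0,0,0,40,-20,-30,0,0,0,0,20,-20,0,0,0,0,0,10,0,0,0,0,0,0,0,0,0,0,0,0,0]

```text
time: 64.45
tcp_pos: [0.5537, 0.0659, 0.3149]
tcp_rot: [0.004, 0.716, 0.698, 0.005]
ft_force: [0.4, -1.8, -0.5]
width: 0.0882
```

Run:
```python
from h import *
print(pose()[0])
C=camT('wrist');im=save('wrist','w25.png'); np.savez('w25.npz',K=C[0],R=C[1],o=C[2],im=im)
save('side','s25.png'); save('scene','c25.png')
for c in ('wrist','side','scene'):
  for n in ['car1_c','car2_c','car4_c','tray5_c','tray4_c','tray3_c','tray2_c','car3_c','glue_c','sander_c']: print(c,n,marks(c,n))
```

```text
[0.55370374 0.0659494  0.31491347]
wrist car1_c [([0.474, 0.065, 0.036], 0.86)]
wrist car2_c [([0.474, -0.056, 0.034], 0.97)]
wrist car4_c [([0.627, -0.061, 0.034], 0.61)]
wrist tray5_c []
wrist tray4_c []
wrist tray3_c []
wrist tray2_c [([0.487, -0.26, 0.046], 0.86)]
wrist car3_c []
wrist glue_c [([0.687, 0.216, 0.013], 0.34)]
wrist sander_c [([0.686, 0.218, 0.013], 0.67)]
side car1_c [([0.488, -0.258, 0.03], 0.62), ([0.471, 0.064, 0.034], 0.53), ([0.473, 0.062, 0.032], 0.35)]
side car2_c [([0.301, 0.336, 0.016], 0.82), ([0.475, -0.058, 0.03], 0.72), ([0.426, 0.431, 0.021], 0.66)]
side car4_c [([0.473, 0.067, 0.032], 0.42)]
side tray5_c [([0.305, -0.39, 0.028], 0.87), ([0.472, -0.061, 0.034], 0.81)]
side tray4_c [([0.626, -0.058, 0.037], 0.76), ([0.472, 0.063, 0.032], 0.64)]
side tray3_c [([0.473, 0.065, 0.032], 0.6)]
side tray2_c [([0.487, -0.256, 0.049], 0.56)]
side car3_c []
side glue_c [([0.66, -0.279, 0.069], 0.68)]
side sander_c [([0.69, 0.22, 0.014], 0.89)]
scene car1_c [([0.477, 0.07, 0.034], 0.52), ([0.623, 0.068, 0.009], 0.52)]
scene car2_c [([0.427, 0.432, 0.014], 0.74), ([0.475, -0.057, 0.033], 0.59), ([0.662, -0.276, 0.064], 0.53)]
scene car4_c [([0.627, -0.058, 0.034], 0.78), ([0.486, -0.261, 0.048], 0.53)]
scene tray5_c [([0.47, -0.058, 0.035], 0.89), ([0.302, -0.388, 0.025], 0.75), ([0.476, 0.069, 0.033], 0.56), ([0.474, 0.068, 0.039], 0.24)]
scene tray4_c [([0.627, -0.065, 0.038], 0.88), ([0.476, 0.066, 0.035], 0.57)]
scene tray3_c [([0.474, 0.068, 0.038], 0.93)]
scene tray2_c [([0.485, -0.259, 0.05], 0.68)]
scene car3_c [([0.627, -0.065, 0.036], 0.66)]
scene glue_c [([0.663, -0.276, 0.063], 0.75), ([0.627, -0.057, 0.035], 0.56), ([0.626, -0.066, 0.036], 0.53)]
scene sander_c [([0.688, 0.217, 0.017], 0.81)]
```

View pics/w25.png

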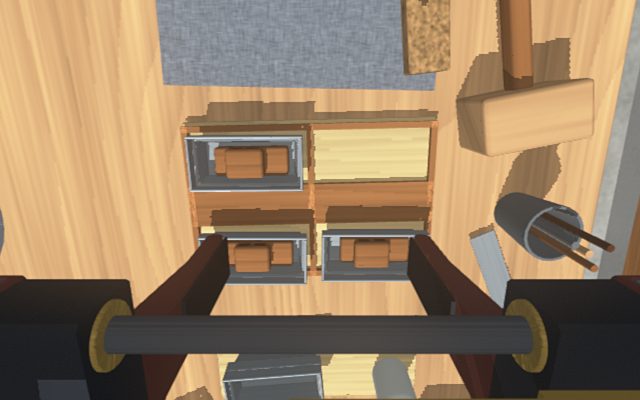

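View pics/s25.png

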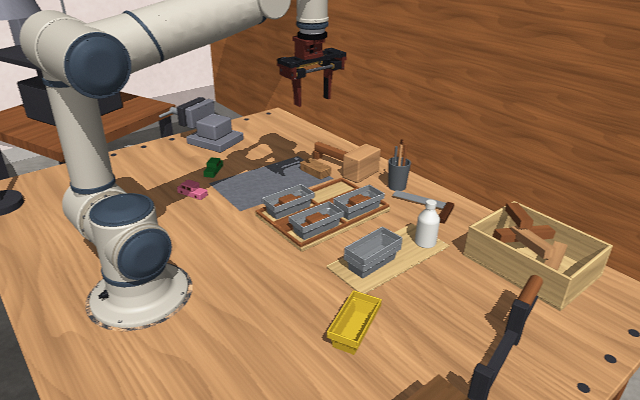

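The final views show three trays seated in bays with a car cabin-up in each. Two trays remain in the stack, the mat is clear of cars, the bystanders are in place and the gripper is free. Handing in.

```bash
python3 -c "
from plant import arm
print(arm.sign_off(), arm.observe()['time'])"
```

```text
the job is handed in; nothing more can be done
the job is handed in; nothing more can be done
```

I set out three kits, one for each of the three brown cars on the felt mat, and handed the job in. The last move ended at about 64 s. The sign-off gives no verdict.

- **Trays:** I took three trays one at a time from the top of the grey stack. Pictures taken during each lift showed only the top tray rising. They stand in the two −y bays and the near +y bay.
- **Cars:** Each car was gripped by its cabin and lowered onto a tray floor with the cabin up.
- **Last checks:** The networks put each car within about 5 mm of its tray. They put each tray within about 10 mm of its bay centre, at the right height. Tray2, the only remaining stack tray I asked about, reads at its place. The glue bottle and sanding block have not moved. The gripper is clear of everything.

**What went wrong or disagreed:**
- My first close on the top tray missed. In the pictures the fingertips sit about 17 mm higher than the stated tip offset. I corrected for this, and nothing shifted.
- In the last check the networks gave some false hits, such as "car1" at the stack and "car3" on car4. I discarded these against the pictures.

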